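Unclamp the washed staining jars and set them to dry

TASK

The staining jars have just come out of the ultrasonic bath in their wash carrier: swing the carrier's red-gripped clamp lever open past upright, then take out every jar and set each one upside down over a free peg of the white drying rack, one to a peg, with its rim resting on the deck. When all the jars are on pegs, swing the clamp lever fully shut over the empty carrier, and leave the beaker that is already drying and the other things on the bench where they are.

Things in the scene. Friction and masses are not known exactly. Their poses are not given: they have to be found in the camera images.
- carrier: fixed stainless wash carrier, a low open wire cradle 145 mm (x) by 320 mm (y); origin under its centre on the bench, x away from the robot, z up. Two rails (x = -36, +36 mm, tops 20 mm up) carry up to four jars lying 68 mm apart (y = -102, -34, 34, 102 mm) between thin pins 36 mm high and low end stops (x = -53, +53 mm, 30 mm high); open down to the bench between the rails
- clamp (a joint): clamp lever, a U-shaped steel frame hinged on the carrier: 0 = shut (level over the jars, its hold-down bar 1.5 mm above them, so no jar can be lifted out), grows as the red grip swings up and over away from the robot; upright at 1.57, stop at 1.92 rad. Stiff hinge: stays where it is left; 2 to 4 N at the grip moves it
- clamp_grip (a point): centre of the red grip on the lever's front bar: a round sleeve 16 mm thick, 90 mm long, along the carrier's y; shut, it lies at x = -85 mm in the carrier, 64.5 mm above the bench. It may turn between the fingers as the lever swings
- clamp_hinge (a point): point on the lever's hinge axis midway between its two hinges, x = +75 mm in the carrier, 64.5 mm above the bench; the axis runs along the carrier's y; the grip lies 160 mm from it: -160 cos q along the carrier's x, 160 sin q up
- rack: fixed white drying rack, deck 120 x 352 mm, deck top 25 mm above the bench, with a row of five upright grey pegs 72 mm apart along its y; origin under its centre on the bench, x away from the robot, z up
- peg0 (a point): foot of drying peg 0 at deck height (25 mm above the bench), at y = -144 mm in the rack; the peg is 14 mm thick and stands 70 mm above this point
- peg1 (a point): foot of drying peg 1 at deck height (25 mm above the bench), at y = -72 mm in the rack; the peg is 14 mm thick and stands 70 mm above this point
- peg2 (a point): foot of drying peg 2 at deck height (25 mm above the bench), at y = 0 mm in the rack; the peg is 14 mm thick and stands 70 mm above this point
- peg3 (a point): foot of drying peg 3 at deck height (25 mm above the bench), at y = 72 mm in the rack; the peg is 14 mm thick and stands 70 mm above this point
- peg4 (a point): foot of drying peg 4 at deck height (25 mm above the bench), at y = 144 mm in the rack; the peg is 14 mm thick and stands 70 mm above this point
- jar0_centre (a point): centre of the yellow slide-staining jar, an open square plastic jar 38 x 38 mm, 90 mm long, walls 3 mm, bottom 5 mm; its x axis runs along the jar from bottom to open mouth. Starts lying in the carrier, mouth away from the robot. On a peg, rim on the deck, this point is 45 mm above the deck. 40 to 85 g. Absent in some starts
- jar1_centre (a point): centre of the green slide-staining jar, an open square plastic jar 38 x 38 mm, 90 mm long, walls 3 mm, bottom 5 mm; its x axis runs along the jar from bottom to open mouth. Starts lying in the carrier, mouth away from the robot. On a peg, rim on the deck, this point is 45 mm above the deck. 40 to 85 g. Absent in some starts
- jar2_centre (a point): centre of the blue slide-staining jar, an open square plastic jar 38 x 38 mm, 90 mm long, walls 3 mm, bottom 5 mm; its x axis runs along the jar from bottom to open mouth. Starts lying in the carrier, mouth away from the robot. On a peg, rim on the deck, this point is 45 mm above the deck. 40 to 85 g. Absent in some starts
- jar3_centre (a point): centre of the orange slide-staining jar, an open square plastic jar 38 x 38 mm, 90 mm long, walls 3 mm, bottom 5 mm; its x axis runs along the jar from bottom to open mouth. Starts lying in the carrier, mouth away from the robot. On a peg, rim on the deck, this point is 45 mm above the deck. 40 to 85 g. Absent in some starts
- beaker0_centre (a point): centre of a small clear glass beaker, 43 mm across and 80 mm tall, already drying rim down on peg 0; only one such beaker is present, the others are absent
- beaker1_centre (a point): centre of a small clear glass beaker, 43 mm across and 80 mm tall, already drying rim down on peg 2; only one such beaker is present, the others are absent
- beaker2_centre (a point): centre of a small clear glass beaker, 43 mm across and 80 mm tall, already drying rim down on peg 4; only one such beaker is present, the others are absent
- wash_bottle: white squeeze wash bottle, 60 mm across, 127 mm to the shoulder, with a blue cap and a bent spout, 185 mm tall in all; origin under its centre; leave alone
- reagent: amber reagent bottle with a blue cap, 58 mm across, 125 mm tall; origin under its centre; leave alone
- flask: clear conical flask, 76 mm across its foot, 103 mm tall; origin under its centre; leave alone
- slide_box: flat blue slide box, 85 x 140 x 30 mm; origin under its centre; leave alone
- tube_rack: low grey-and-white block of small tubes with red and white caps, 60 x 150 x 64 mm; origin under its centre; leave alone
- jar_brush: cleaning brush lying on the bench, about 200 mm long; origin under its middle; leave alone
- lids: stack of three square jar lids, 44 x 44 x 25 mm; origin under its centre; leave alone
Things that resemble listed ones, but are neither listed nor needed, are in the scene too. Leave any purple look-alike of the part that bears jar1_centre alone.

How it is judged (in metres and radians):
On the way, in this order (a step that is already met when the one before it is completed fails the run):
1. the clamp lever is swung open past upright (value of joint clamp above 1.57 rad), for 0.2 s.
2. every jar present stands upside down over a peg of the drying rack, rim on the deck (angle between each of jar0_centre, jar1_centre, jar2_centre, jar3_centre's own x axis and vertical above 3.02 rad and ((horizontal distance between jar0_centre and peg0 below 0.016 m and z of jar0_centre in the frame of peg0 between 0.039 and 0.051 m) or (horizontal distance between jar0_centre and peg1 below 0.016 m and z of jar0_centre in the frame of peg1 between 0.039 and 0.051 m) or (horizontal distance between jar0_centre and peg2 below 0.016 m and z of jar0_centre in the frame of peg2 between 0.039 and 0.051 m) or (horizontal distance between jar0_centre and peg3 below 0.016 m and z of jar0_centre in the frame of peg3 between 0.039 and 0.051 m) or (horizontal distance between jar0_centre and peg4 below 0.016 m and z of jar0_centre in the frame of peg4 between 0.039 and 0.051 m)) and ((horizontal distance between jar1_centre and peg0 below 0.016 m and z of jar1_centre in the frame of peg0 between 0.039 and 0.051 m) or (horizontal distance between jar1_centre and peg1 below 0.016 m and z of jar1_centre in the frame of peg1 between 0.039 and 0.051 m) or (horizontal distance between jar1_centre and peg2 below 0.016 m and z of jar1_centre in the frame of peg2 between 0.039 and 0.051 m) or (horizontal distance between jar1_centre and peg3 below 0.016 m and z of jar1_centre in the frame of peg3 between 0.039 and 0.051 m) or (horizontal distance between jar1_centre and peg4 below 0.016 m and z of jar1_centre in the frame of peg4 between 0.039 and 0.051 m)) and ((horizontal distance between jar2_centre and peg0 below 0.016 m and z of jar2_centre in the frame of peg0 between 0.039 and 0.051 m) or (horizontal distance between jar2_centre and peg1 below 0.016 m and z of jar2_centre in the frame of peg1 between 0.039 and 0.051 m) or (horizontal distance between jar2_centre and peg2 below 0.016 m and z of jar2_centre in the frame of peg2 between 0.039 and 0.051 m) or (horizontal distance between jar2_centre and peg3 below 0.016 m and z of jar2_centre in the frame of peg3 between 0.039 and 0.051 m) or (horizontal distance between jar2_centre and peg4 below 0.016 m and z of jar2_centre in the frame of peg4 between 0.039 and 0.051 m)) and ((horizontal distance between jar3_centre and peg0 below 0.016 m and z of jar3_centre in the frame of peg0 between 0.039 and 0.051 m) or (horizontal distance between jar3_centre and peg1 below 0.016 m and z of jar3_centre in the frame of peg1 between 0.039 and 0.051 m) or (horizontal distance between jar3_centre and peg2 below 0.016 m and z of jar3_centre in the frame of peg2 between 0.039 and 0.051 m) or (horizontal distance between jar3_centre and peg3 below 0.016 m and z of jar3_centre in the frame of peg3 between 0.039 and 0.051 m) or (horizontal distance between jar3_centre and peg4 below 0.016 m and z of jar3_centre in the frame of peg4 between 0.039 and 0.051 m))), for 0.3 s.
At the end, for the whole second after the job is handed in: Every jar present is upside down over a peg (its axis within 0.12 rad of vertical, its centre within 16 mm of the peg's axis and 39 to 51 mm above the deck), at rest and let go, and the clamp lever is shut (below 0.06 rad) (all of step 2 and linear speed of each of jar0, jar1, jar2, jar3 below 0.02 m/s and value of joint clamp below 0.06 rad); the robot touches nothing.
It fails at once if a bystander was pushed more than 40 mm (distance of any of wash_bottle, reagent, flask, slide_box, tube_rack, jar_brush, lids from where it was at the start of the episode above 0.04 m).
It fails at once if the beaker that is already drying was lifted off or knocked over (distance of any of beaker0_centre, beaker1_centre, beaker2_centre from where it was at the start of the episode above 0.03 m).
Of jar0, jar1, jar2, jar3 only 3 to 4 are there at a start; the rules pass over those that are not, and their reading is None.
Of beaker0, beaker1, beaker2 only 1 to 1 are there at a start; the rules pass over those that are not, and their reading is None.
At some moment in a run one of jar0, jar1, jar2, jar3 may be knocked a few centimetres aside while the robot is not near it.
Once in a run the grip may slacken for a moment while it holds something.
It also fails if it takes over 210 s, if anything falls off the work surface, if the arm or the gripper's body presses on something with over 40 N, if the wrist force passes 120 N, or if a joint passes its speed limit or range.

ROBOT

A 6-joint arm with a two-finger parallel gripper is mounted at the origin on the work surface. World frame = base frame: x ahead of the robot, y to its left, z up, the work surface at z = 0. Lengths are in mm, angles in degrees, forces in N, time in s.
With the tool pointing down it reaches from about 275 to 825 mm from the base axis. Payload 4.9 kg.
Tool frame: the origin (TCP) lies between the finger pads; the fingertips stand robot.tip_extent ahead of it and the grasp point (between the pads) lies 5 mm behind it (robot.tip_extent is the distance from the TCP to the fingertips, in mm); z points along the fingers, y is the direction in which the jaws open and shut (so a half turn about z gives the same grasp; the last joint's range is limited). The gripper opens to 85 mm and grips with 20 to 120 N. Pads are 22 mm wide; open, the fingers measure 114 mm over their backs; the gripper's body (76 mm by 85 mm) begins 54 mm behind the grasp point. The pads swing forward as they close: fully open they stand 13 mm farther back than shut.
Start: joints at [62.04, 18.69, -11.035, 60.275, 0, 82.311], TCP at [190.551, 515.954, 207.281] pointing down, gripper open.
Joint ranges: [-152.03, 152.03], [-55.5, 102.48], [-74.3, 77.21], [-110.64, 120.58], [-84.22, 78.4], [-180, 180]. Speed limits (degrees/s): [147.25, 147.25, 180, 180, 180, 180].

INTERFACE

Orientations are given as a 3x3 rotation matrix whose columns are the frame's x, y, z axes.
In Python, from rig import sensors, viewer, order, robot gives the robot as it stands. The module is installed in compiled form; this text tells all that it offers.
- The arm moves only by the shell command python3 -m jog 'ROWS' [OPENING] [FORCE]. ROWS is JSON, a list of rows, each a list of 2 entries, a list of its own where there are three numbers: the shift along the tool's x, y, z in m, then the turn, a rotation vector about the tool's x, y, z in degrees. A call has 1 to 8 rows; each row shifts and turns the commanded pose from where the row before left it, along the tool's axes as they then stand; what a row does not reach is not made up. A row lasts 1/10 s, in which the tool goes at most 50 mm and 8.59 degrees, less where a joint would pass 70% of its speed; a pose out of reach is approached as far as the arm can. A call is refused whole if a number of a shift passes 0.05 or a number of a turn 8.59, either way. A call with a gripper value outside its range is refused whole. OPENING is the closure, from 0 (fully open) to 1 (shut), set as the call begins (- or left out, the last holds). The fingers move at their own pace and stop on an object; FORCE is the grip in N (left out, the last holds). Time passes only in rows, so rows that do not move let the fingers close. It gives the time, the measured TCP pose, the force and the opening at its end, in the units of the state.
- sensors.read_state(): the state, without advancing time (a new reading comes with each control period).
- viewer.snapshot(name): name is "side" or "top"; returns (picture, depth): 480x640x3 uint8, red, green, blue; 480x640 float32, mm along the optical axis (not along the pixel's ray), 0 where there is no reading.
- viewer.camera_params(name): a dict with "fx", "fy", "cx", "cy" (pixels), "k1" (the pictures are not rectified: a ray, as slopes to the right and down, at radius r is drawn at 1 + k1 r^2 times it, then the intrinsics apply), "R" (3x3) and "t" (3): a world point X has camera coordinates R X + t. Camera axes: x right, y down, z forward; pixel columns grow to the right and rows downward; lengths in mm; the calibration is good to about 2 mm. A picture is of the moment at which its call begins. camera_params takes no time and is no camera call.
- order.finish_job(): hands the job in, once; it reports no verdict.
The state is a dict: "clock": time; "joints": joint angles; "joint_vel": joint speeds; "effort": joint torques, N m; "eef_pos": TCP position; "orientation": TCP orientation; "contact_force": force on the tool from outside, world axes, zero at the start; "torque": the same for the moment, N m; "finger_gap": finger opening in mm.
Only numpy, scipy, OpenCV 4.12 (cv2) and the standard library are available. Lean on these libraries where they do the work, as an engineer would, in place of code of your own. Each camera call takes 0.05 s, during which the arm holds its last target. There are 200 camera calls.

## Working session

There is one attempt and no reset: what is moved stays moved. The work goes in short steps, Python scripts to look and compute and a shell command to move; the robot and the scene stay as the last step left them, time stands still between calls to the robot, and variables do not carry over. Pictures are saved under pics/ and viewed, about 12 in all and at most 16, crops included, and the job is handed in when it is done.

```bash
mkdir -p pics
cat > h.py <<'E'
import numpy as np, cv2
from rig import sensors, viewer, order, robot
def snap(n,f=None):
    p,d=viewer.snapshot(n)
    if f: cv2.imwrite(f'pics/{f}.png',p[:,:,::-1])
    return p,d
def ray(n,uv):
    c=viewer.camera_params(n);R=np.array(c['R']);t=np.array(c['t'])
    uv=np.atleast_2d(uv).astype(float)
    K=np.array([[c['fx'],0,c['cx']],[0,c['fy'],c['cy']],[0,0,1.]])
    q=cv2.undistortPoints(uv.reshape(-1,1,2),K,np.array([c['k1'],0,0,0.])).reshape(-1,2)
    # model: drawn=ray*(1+k1 r^2) same as opencv
    return -R.T@t, np.c_[q,np.ones(len(q))]@R
def onz(n,uv,z):
    o,d=ray(n,uv); return o+d*((z-o[2])/d[:,2])[:,None]
def cloud(n,d):
    v,u=np.nonzero(d>0); o,r=ray(n,np.c_[u,v]); return u,v,o+r*d[v,u][:,None]
E
python3 - <<'E'
from h import *
print(sensors.read_state(), robot.tip_extent)
for n in('top','side'):
    p,d=snap(n,n+'0'); c=viewer.camera_params(n); print(c)
    np.save(n+'_d.npy',d)
E
```

```text
{'clock': 0.0, 'joints': array([ 6.20414745e+01,  1.87320291e+01, -1.10933287e+01,  6.02741044e+01,
       -1.63339870e-03,  8.23105143e+01]), 'joint_vel': array([ 0.02600049,  0.00443437, -0.04531543, -0.04183414, -0.00452523,
        0.0772888 ]), 'effort': array([-1.03830935e-03, -4.43405128e+01,  2.62436038e+01,  1.55509851e-02,
       -3.02904928e-04,  7.27289631e-06]), 'eef_pos': array([190.23792969, 515.37700409, 206.49453043]), 'orientation': array([[-9.38076195e-01,  3.46428103e-01, -7.88684278e-04],
       [ 3.46428940e-01,  9.38074942e-01, -1.54669997e-03],
       [ 2.04024623e-04, -1.72414548e-03, -9.99998493e-01]]), 'contact_force': array([-0.32651257, -0.35888234, -0.59312668]), 'torque': array([ 0.03079739, -0.04463472,  0.02043646]), 'finger_gap': 85.50075648123533} 14.0
{'fx': 490.9768206768387, 'fy': 490.9768206768387, 'cx': 318.07702090966575, 'cy': 243.05113373174953, 'k1': 0.009439245498522313, 'R': array([[-0.00106136, -0.99977213, -0.02132061],
       [-0.98052088,  0.00522808, -0.19634531],
       [ 0.19641203,  0.02069691, -0.98030299]]), 't': array([  65.67442382,  535.54952689, 1153.02370476])}
{'fx': 449.3816413317597, 'fy': 449.3816413317597, 'cx': 320.9353589456841, 'cy': 242.03046892943712, 'k1': -0.05254285594571785, 'R': array([[ 0.98100024, -0.19354655,  0.01335162],
       [-0.11027088, -0.61288904, -0.78243681],
       [ 0.15962101,  0.7660984 , -0.62258684]]), 't': array([-497.6556678 ,  162.772839  , 1140.88117194])}
```

View pics/top0.png

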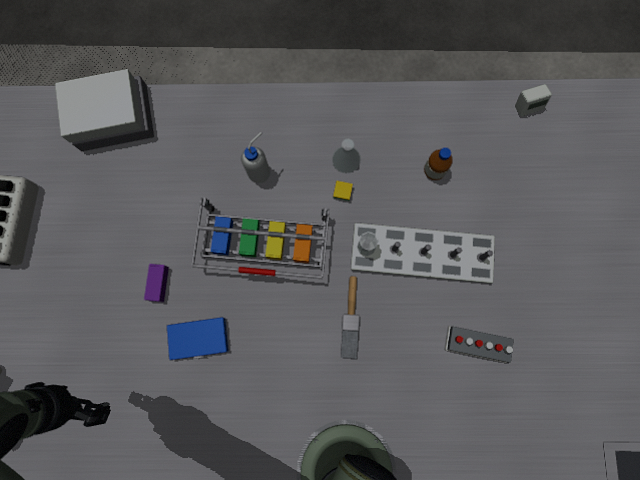

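View pics/side0.png

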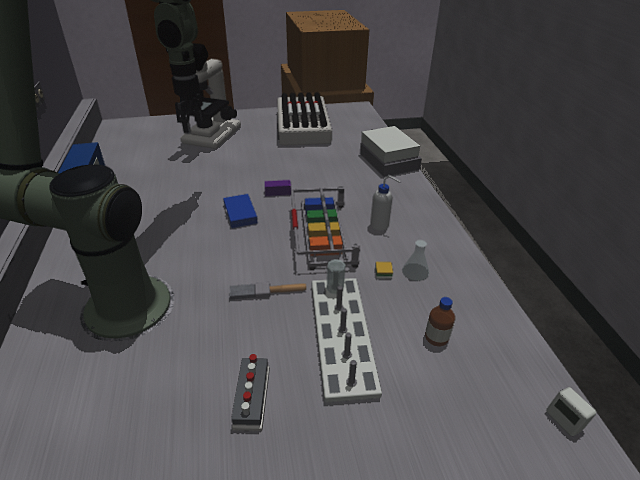

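The carrier is at about (265,245) in the top view. All four jars are there: blue, green, yellow and orange from left to right. The red grip is at (257,271). The rack centre is at about (423,252), with the beaker on its left-most peg (368,243), which is peg 4. The purple decoy is at (157,283).

```bash
cat >> h.py <<'E'
HUE={'blue':(105,120),'green':(45,80),'yellow':(24,32),'orange':(8,18)}
def cmask(p,c,roi):
    h=cv2.cvtColor(p,cv2.COLOR_RGB2HSV); x0,x1,y0,y1=roi
    if c=='red': m=((h[...,0]<5)|(h[...,0]>175))
    else: m=(h[...,0]>=HUE[c][0])&(h[...,0]<=HUE[c][1])
    m&=(h[...,1]>120)&(h[...,2]>60)
    o=np.zeros_like(m); o[y0:y1,x0:x1]=m[y0:y1,x0:x1]; return o
E
python3 - <<'E'
from h import *
p=cv2.imread('pics/top0.png')[:,:,::-1].copy();d=np.load('top_d.npy')
u,v,P=cloud('top',d); X=np.full((480,640,3),np.nan); X[v,u]=P
def rect(m,z,name):
    q=cv2.findNonZero(m.astype(np.uint8)).reshape(-1,2)
    w=onz('top',q,z)[:,:2]
    r=cv2.minAreaRect(w.astype(np.float32)); print(name,len(q),np.round(np.array(r[0]),1),np.round(r[1],1),round(r[2],1),'mean',w.mean(0).round(1),'z',np.nanpercentile(X[m][:,2],[10,50,90]).round(1))
    return w
for c in HUE:
    rect(cmask(p,c,(190,335,195,285)),58,c)
w=rect(cmask(p,'red',(190,335,255,285)),70,'red')
e=np.linalg.svd(w-w.mean(0))[2][0];print('grip dir',e,np.degrees(np.arctan2(-e[0]*np.sign(e[1]),e[1]*np.sign(e[1]))))
# rack deck: white
s=(X[...,2]>18)&(X[...,2]<32); g=p.min(2)>120
m=s; o=np.zeros_like(m);o[215:290,345:500]=m[215:290,345:500]
m=cv2.morphologyEx(o.astype(np.uint8),cv2.MORPH_OPEN,np.ones((3,3)))
rect(m>0,25,'deck')
# peg tops
s=(X[...,2]>55)&(X[...,2]<110);o=np.zeros_like(s);o[215:290,345:500]=s[215:290,345:500]
n,l,st,_=cv2.connectedComponentsWithStats(o.astype(np.uint8))
for i in range(1,n):
    if st[i,4]>3:
        Q=X[l==i]; print('peg',st[i],np.nanmean(Q,0).round(1),np.nanmax(Q[:,2]))
cv2.imwrite('pics/crop1.png',cv2.resize(p[190:290,190:500,::-1],None,fx=2.55,fy=2.55,interpolation=cv2.INTER_CUBIC))
# hinge knobs
s=(X[...,2]>50);o=np.zeros_like(s);o[190:290,185:335]=s[190:290,185:335]
n,l,st,_=cv2.connectedComponentsWithStats(o.astype(np.uint8))
for i in range(1,n):
    if st[i,4]>5:
        Q=X[l==i]; print('car',st[i],Q.mean(0).round(1),Q.max(0).round(1),Q.min(0).round(1))
E
```

```text
blue 490 [558.  305.4] [39.2 90.6] 83.7 mean [555.9 305.5] z [54.  57.3 60.2]
green 468 [552.5 236.1] [38.7 89. ] 85.5 mean [550.2 236.4] z [54.2 57.2 60.2]
yellow 500 [596.7 127. ] [ 82.  225.3] 49.6 mean [544.2 169.2] z [53.6 57.3 60.4]
orange 516 [537.7 102.7] [39.9 92.1] 84.5 mean [535.3 102.7] z [53.7 57.1 60.5]
red 208 [465.2 211.8] [86.3 13.8] 84.3 mean [465.2 212. ] z [67.  70.6 73.8]
grip dir [-0.10082773 -0.9949039 ] -5.786836941644286
deck 5950 [ 515.9 -196.4] [350.5 120.2] 84.2 mean [ 513.8 -203.8] z [21.6 24.7 27.8]
peg [358 232  21  23 338] [526.7 -54.8  99.2] 109.2276255922136
peg [393 242   8   8  42] [ 522.  -124.2   86. ] 97.42767819884307
peg [423 245   9   8  49] [ 514.8 -195.2   84.9] 99.30201739749873
peg [453 248   9   8  51] [ 507.8 -266.1   83.3] 98.56745558207967
peg [482 251  11   8  57] [ 500.4 -337.    82.7] 99.16881498168141
car [ 191  198  139   81 3500] [536.9 207.   62.1] [648.7 372.3  79.1] [447.5  36.7  50.1]
```

View pics/crop1.png

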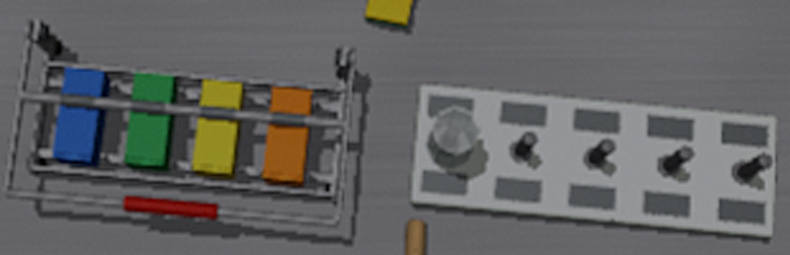

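```bash
cat >> h.py <<'E'
from scipy.spatial.transform import Rotation as Ro
a=np.radians(-5.8); CX=np.array([np.cos(a),np.sin(a),0]); CY=np.array([-np.sin(a),np.cos(a),0]); Z=np.array([0,0,1.])
CO=np.array([549.8,203.4,0]); RO=np.array([515.9,-196.4,0])
HINGE=CO+75*CX+64.5*Z
def peg(i): return RO+(i-2)*72*CY+25*Z
def lev(q): return HINGE-160*np.cos(q)*CX+160*np.sin(q)*Z
RL=np.c_[CY,CX,-Z]                       # lever grasp: jaws along carrier x
s=np.sqrt(.5); TZ=s*(CX-Z)
RP=np.c_[np.cross(CY,TZ),CY,TZ]          # jar pick, 45 deg forward
RD=np.c_[-RP[:,0],-CY,TZ]                # jar place
def go(pos,R):
    st=sensors.read_state(); Rc=np.array(st['orientation']); p=st['eef_pos']
    rv=np.degrees(Ro.from_matrix(Rc.T@R).as_rotvec())
    print('turn',rv.round(2),'then shift',(R.T@(pos-p)/1000).round(4),'| shift now',(Rc.T@(pos-p)/1000).round(4))
def st():
    s=sensors.read_state(); print(round(s['clock'],2),'p',s['eef_pos'].round(1),'j',s['joints'].round(1),'F',s['contact_force'].round(1),'gap',round(s['finger_gap'],1))
E
T='[[0,0,0],[0,0,8.39]]'
python3 -m jog "[[[0,0,0],[0,0,8.39]],[[0,0,0],[0,0,8.39]],[[0,0,0],[0,0,8.39]],[[0,0,0],[0,0,8.39]],[[0,0,0],[0,0,8.39]]]" 0.55 40
python3 -m jog "[[[0,0,0],[0,0,8.39]],[[0,0,0],[0,0,8.39]],[[0,0,0],[0,0,8.39]],[[0,0,0],[0,0,8.39]]]"
python3 -m jog "[[[-0.0274,0.0304,0],[0,0,0]],[[-0.0274,0.0304,0],[0,0,0]],[[-0.0274,0.0304,0],[0,0,0]],[[-0.0274,0.0304,0],[0,0,0]],[[-0.0274,0.0304,0],[0,0,0]]]"
python3 -m jog "[[[-0.0274,0.0304,0],[0,0,0]],[[-0.0274,0.0304,0],[0,0,0]],[[-0.0274,0.0304,0],[0,0,0]],[[-0.0274,0.0304,0],[0,0,0]],[[-0.0274,0.0304,0],[0,0,0]],[[0,0,0],[0,0,0]],[[0,0,0],[0,0,0]]]"
python3 -c "
from h import *
st();go(lev(0)-5*Z,RL)"
```

```text
clock: 0.6
eef_pos: [190.3, 515.6, 206.8]
orientation: [[-0.461, 0.888, -0.001], [0.888, 0.461, -0.001], [-0.001, -0.001, -1.0]]
contact_force: [-0.1, -0.3, 0.3]
finger_gap: 38.6
clock: 1.0
eef_pos: [190.4, 515.6, 206.8]
orientation: [[0.107, 0.994, -0.0], [0.994, -0.107, -0.001], [-0.001, -0.0, -1.0]]
contact_force: [0.7, -0.5, 0.5]
finger_gap: 38.6
clock: 1.5
eef_pos: [328.6, 362.9, 207.0]
orientation: [[0.1, 0.995, -0.0], [0.995, -0.1, -0.0], [-0.0, -0.0, -1.0]]
contact_force: [1.0, 0.7, -0.2]
finger_gap: 38.5
clock: 2.2
eef_pos: [465.4, 212.0, 206.8]
orientation: [[0.103, 0.995, -0.001], [0.995, -0.103, 0.0], [-0.0, -0.001, -1.0]]
contact_force: [-0.7, -0.8, -0.4]
finger_gap: 38.5
2.2 p [465.4 212.  206.8] j [ 16.2  14.7 -16.7  58.7   0.  112.1] F [-0.7 -0.8 -0.4] gap 38.5
turn [-0.08  0.01 -0.11] then shift [ 0.000e+00 -1.000e-04  1.473e-01] | shift now [0.000e+00 1.000e-04 1.473e-01]
```

```bash
python3 -m jog "[[[0,0,0.035],[0,0,0]],[[0,0,0.035],[0,0,0]],[[0,0,0.035],[0,0,0]],[[0,0,0.022],[0,0,0]],[[0,0,0.02],[0,0,0]],[[0,0,0],[0,0,0]]]"
python3 -m jog "[[[0,0,0],[0,0,0]],[[0,0,0],[0,0,0]],[[0,0,0],[0,0,0]],[[0,0,0],[0,0,0]],[[0,0,0],[0,0,0]]]" 1 30
python3 - <<'E'
from h import *
st(); R=RL
q0=0
for q in np.linspace(0,1.85,17)[1:]:
    print(round(q,2),(RL.T@(lev(q)-lev(q0))/1000).round(4)); q0=q
E
```

```text
clock: 2.8
eef_pos: [461.8, 213.1, 57.8]
orientation: [[0.099, 0.995, -0.006], [0.995, -0.099, -0.001], [-0.002, -0.006, -1.0]]
contact_force: [-0.8, -0.2, -0.2]
finger_gap: 38.5
clock: 3.3
eef_pos: [465.8, 212.8, 60.9]
orientation: [[0.101, 0.995, 0.001], [0.995, -0.101, 0.0], [0.0, 0.001, -1.0]]
contact_force: [1.0, -0.3, 0.5]
finger_gap: 0.1
3.3 p [465.8 212.8  60.9] j [ 16.3  23.4 -28.1  38.4   0.  112.1] F [ 1.  -0.3  0.5] gap 0.1
0.12 [-0.      0.0011 -0.0185]
0.23 [-0.      0.0032 -0.0182]
0.35 [ 0.      0.0053 -0.0177]
0.46 [ 0.      0.0073 -0.017 ]
0.58 [-0.      0.0092 -0.016 ]
0.69 [ 0.      0.011  -0.0149]
0.81 [ 0.      0.0126 -0.0135]
0.92 [-0.      0.0141 -0.012 ]
1.04 [ 0.      0.0154 -0.0103]
1.16 [ 0.      0.0165 -0.0084]
1.27 [-0.      0.0173 -0.0065]
1.39 [-0.      0.018  -0.0044]
1.5 [ 0.      0.0183 -0.0023]
1.62 [-0.      0.0185 -0.0002]
1.73 [0.     0.0184 0.002 ]
1.85 [0.     0.018  0.0041]
```

The gap is 0.1 mm, so the grip is not between the fingers. I'll take a picture.

Run:
```python
from h import *
p,_=snap('side'); q,_=snap('top')
a=cv2.resize(p[170:290,260:400],None,fx=4,fy=4)[:, :, ::-1]; b=cv2.resize(q[190:290,190:340],None,fx=4,fy=4)[:,:,::-1]
h=max(a.shape[0],b.shape[0]); 
o=np.zeros((600,800,3),np.uint8); a=cv2.resize(a,(390,334)); b=cv2.resize(b,(400,267)); o[:334,:390]=a; o[:267,395:795]=b
cv2.imwrite('pics/c2.png',o[:340])
```

```text
(no output)
```

View pics/c2.png

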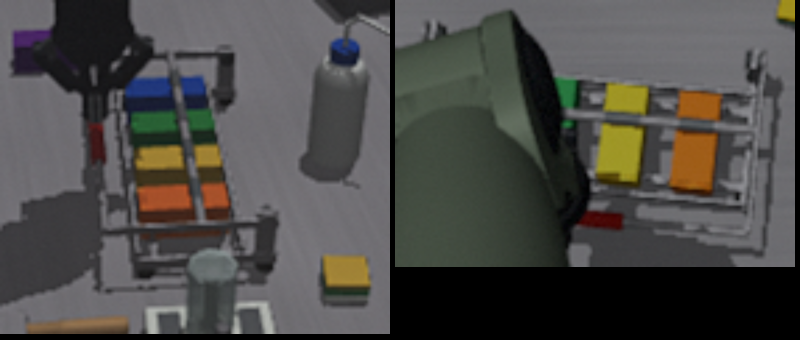

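Run:
```python
from h import *
for n,roi in(('side',(285,305,195,245)),('top',(230,290,255,285))):
    p,d=snap(n); u,v,P=cloud(n,d); X=np.full((480,640,3),np.nan); X[v,u]=P
    m=cmask(p,'red',roi); q=X[m]; print(n,m.sum(),np.nanmin(q,0).round(1),np.nanmedian(q,0).round(1),np.nanmax(q,0).round(1))
    if n=='side':
        k=np.linalg.norm(X[...,:2]-np.array([465,212]),axis=2)<40
        k&=X[...,2]>30
        vv,uu=np.nonzero(k); 
        z=X[k]; 
        f=np.abs(p[k].astype(int).max(1))<60
        print('dark near',np.percentile(z[f],[1,50,99],axis=0).round(1)); i=np.argsort(z[f][:,2])[:8]; print(z[f][i].round(1), np.c_[uu,vv][f][i])
# expected pixel of fingertip in side view
c=viewer.camera_params('side')
def proj(w):
    x=np.array(c['R'])@w+c['t']; r=x[:2]/x[2]; r=r*(1+c['k1']*(r@r)); return (r*c['fx']+[c['cx'],c['cy']]).round(1)
print(proj(np.array([465.8,212.8,47])),proj(np.array([465.8,212.8,61])),proj(lev(0)),proj(lev(0)-45*CY),proj(lev(0)+45*CY))
```

```text
side 33 [460.3 170.6  66. ] [464.4 201.1  71.5] [474.8 226.9  73.6]
dark near [[426.9 173.1  90.1]
 [465.6 186.2 287.7]
 [500.2 220.3 465.7]]
[[496.  191.9  30.1]
 [460.7 234.5  63.6]
 [461.1 237.2  65.4]
 [455.3 176.3  65.4]
 [471.8 206.8  66.9]
 [460.8 213.4  67.3]
 [457.1 188.4  67.3]
 [455.6 178.   67.7]] [[305 231]
 [291 215]
 [291 214]
 [292 226]
 [296 219]
 [292 218]
 [292 223]
 [292 225]]
top 68 [454.6 169.1  66.9] [461.8 186.3  71.6] [469.6 203.3  75.7]
[293.9 223.5] [293.8 219.7] [293.6 218.9] [294.3 227.9] [292.9 210.3]
```

Run:
```python
from h import *
p,d=snap('side'); u,v,P=cloud('side',d); X=np.full((480,640,3),np.nan); X[v,u]=P
for r in range(186,226,2):
    print(r,[ (p[r,c].tolist(), X[r,c].round(0).tolist()) for c in (292,294,296)])
st(); print(sensors.read_state()['orientation'].round(3).tolist())
```

```text
186 [([24, 25, 26], [462.0, 203.0, 184.0]), ([22, 22, 23], [468.0, 203.0, 184.0]), ([25, 24, 26], [472.0, 192.0, 190.0])]
188 [([23, 24, 25], [462.0, 202.0, 178.0]), ([22, 21, 25], [467.0, 198.0, 180.0]), ([23, 23, 25], [471.0, 189.0, 185.0])]
190 [([25, 25, 27], [462.0, 200.0, 173.0]), ([27, 25, 28], [468.0, 204.0, 170.0]), ([25, 24, 27], [472.0, 193.0, 176.0])]
192 [([22, 22, 24], [461.0, 200.0, 166.0]), ([22, 22, 24], [467.0, 200.0, 166.0]), ([24, 23, 25], [472.0, 196.0, 168.0])]
194 [([71, 71, 74], [480.0, 345.0, 67.0]), ([54, 54, 57], [469.0, 216.0, 149.0]), ([22, 20, 23], [472.0, 193.0, 163.0])]
196 [([57, 57, 61], [478.0, 330.0, 69.0]), ([64, 63, 66], [470.0, 221.0, 139.0]), ([25, 23, 26], [472.0, 193.0, 156.0])]
198 [([45, 45, 48], [477.0, 325.0, 65.0]), ([71, 70, 73], [469.0, 220.0, 133.0]), ([23, 23, 24], [472.0, 195.0, 148.0])]
200 [([26, 24, 27], [461.0, 202.0, 138.0]), ([56, 55, 59], [467.0, 201.0, 138.0]), ([23, 20, 23], [472.0, 201.0, 138.0])]
202 [([23, 24, 25], [461.0, 201.0, 132.0]), ([23, 21, 24], [466.0, 200.0, 132.0]), ([23, 23, 25], [472.0, 202.0, 130.0])]
204 [
[... 775 characters left out ...]
], [468.0, 221.0, 69.0]), ([90, 25, 24], [474.0, 220.0, 69.0])]
218 [([51, 26, 26], [460.0, 208.0, 71.0]), ([63, 22, 23], [466.0, 207.0, 71.0]), ([46, 13, 13], [473.0, 212.0, 67.0])]
220 [([54, 33, 34], [459.0, 199.0, 71.0]), ([65, 25, 27], [465.0, 199.0, 70.0]), ([52, 16, 16], [471.0, 199.0, 69.0])]
222 [([58, 43, 46], [458.0, 194.0, 67.0]), ([65, 25, 25], [463.0, 187.0, 72.0]), ([54, 18, 20], [469.0, 191.0, 68.0])]
224 [([56, 42, 43], [456.0, 183.0, 68.0]), ([65, 25, 25], [462.0, 178.0, 71.0]), ([57, 20, 19], [468.0, 179.0, 69.0])]
3.55 p [465.4 212.6  60.3] j [ 16.3  23.4 -28.2  38.4  -0.  112.1] F [-0.5  0.1 -0.2] gap -0.0
[[0.101, 0.995, -0.0], [0.995, -0.101, -0.0], [-0.0, -0.0, -1.0]]
```

Run:
```python
from h import *
d=np.load('top_d.npy'); u,v,P=cloud('top',d)
k=(np.linalg.norm(P[:,:2]-[190.5,516],axis=1)<75)&(P[:,2]>60)&(P[:,2]<360)
h,e=np.histogram(P[k][:,2],bins=range(60,380,20)); print(list(zip(e,h)))
Q=P[k]; i=np.argsort(Q[:,2])[:25]; print(np.c_[u[k][i],v[k][i],Q[i]].round(0).tolist())
# now: gripper profile in side depth: width (x extent) by height near y~200
p,d=snap('side'); u,v,P=cloud('side',d)
for z in range(80,330,15):
    k=(abs(P[:,2]-z)<5)&(abs(P[:,0]-465)<90)&(abs(P[:,1]-205)<60)&(v<216)
    if k.sum()>2: print(z,k.sum(),P[k].min(0).round(0),P[k].max(0).round(0))
```

```text
[(np.int64(60), np.int64(0)), (np.int64(80), np.int64(0)), (np.int64(100), np.int64(0)), (np.int64(120), np.int64(0)), (np.int64(140), np.int64(0)), (np.int64(160), np.int64(0)), (np.int64(180), np.int64(0)), (np.int64(200), np.int64(0)), (np.int64(220), np.int64(0)), (np.int64(240), np.int64(33)), (np.int64(260), np.int64(21)), (np.int64(280), np.int64(96)), (np.int64(300), np.int64(232)), (np.int64(320), np.int64(219)), (np.int64(340), np.int64(292))]
[[67.0, 387.0, 212.0, 554.0, 243.0], [67.0, 386.0, 214.0, 553.0, 245.0], [109.0, 403.0, 182.0, 467.0, 246.0], [109.0, 404.0, 180.0, 467.0, 246.0], [66.0, 388.0, 210.0, 554.0, 247.0], [66.0, 386.0, 214.0, 553.0, 249.0], [108.0, 405.0, 179.0, 467.0, 249.0], [66.0, 387.0, 213.0, 552.0, 250.0], [64.0, 385.0, 216.0, 556.0, 250.0], [108.0, 404.0, 181.0, 467.0, 250.0], [108.0, 403.0, 183.0, 466.0, 252.0], [63.0, 385.0, 217.0, 557.0, 252.0], [62.0, 385.0, 217.0, 559.0, 253.0], [65.0, 386.0, 215.0, 553.0, 253.0], [105.0, 402.0, 185.0, 472.0, 253.0], [107.0, 405.0, 179.0, 468.0, 253.0], [106.0, 402.0, 185.0, 470.0, 253.0], [65.0, 387.0, 213.0, 
[... 230 characters left out ...]
6.0], [109.0, 408.0, 174.0, 461.0, 257.0]]
95 25 [452. 199.  91.] [475. 207. 100.]
110 26 [452. 199. 105.] [476. 211. 114.]
125 36 [435. 198. 120.] [487. 222. 130.]
140 97 [424. 194. 135.] [501. 227. 145.]
155 82 [414. 193. 150.] [513. 229. 160.]
170 122 [406. 190. 165.] [527. 231. 175.]
185 128 [411. 185. 180.] [516. 224. 190.]
200 61 [424. 194. 195.] [505. 221. 205.]
215 59 [430. 173. 211.] [499. 210. 220.]
230 84 [431. 172. 225.] [499. 208. 235.]
245 90 [430. 171. 240.] [499. 218. 250.]
260 123 [430. 176. 255.] [500. 221. 265.]
275 88 [432. 175. 270.] [498. 211. 280.]
290 75 [431. 173. 285.] [500. 211. 295.]
305 89 [431. 175. 300.] [501. 209. 310.]
320 84 [432. 169. 315.] [498. 212. 325.]
```

The side depth puts the closed fingertips at z ≈ 86, while the readout implies about 46. The tool therefore sits about 40 mm higher than reported. I'll open the fingers, go lower in guarded steps, and close again.

```bash
python3 -m jog "[[[0,0,0],[0,0,0]],[[0,0,0],[0,0,0]],[[0,0,0],[0,0,0]],[[0,0,0],[0,0,0]]]" 0.55 30 | grep gap
python3 -m jog "[[[0,0,0.01],[0,0,0]],[[0,0,0.01],[0,0,0]],[[0,0,0],[0,0,0]]]" | egrep "force|eef"
python3 -m jog "[[[0,0,0.009],[0,0,0]],[[0,0,0.009],[0,0,0]],[[0,0,0],[0,0,0]]]" | egrep "force|eef"
python3 -m jog "[[[0,0,0],[0,0,0]],[[0,0,0],[0,0,0]],[[0,0,0],[0,0,0]],[[0,0,0],[0,0,0]],[[0,0,0],[0,0,0]]]" 1 30
```

```text
finger_gap: 38.6
eef_pos: [463.8, 212.3, 38.4]
contact_force: [-0.1, -0.6, -0.5]
eef_pos: [464.3, 212.4, 20.8]
contact_force: [-0.4, -0.0, -1.1]
clock: 5.1
eef_pos: [466.5, 212.6, 22.6]
orientation: [[0.101, 0.995, 0.002], [0.995, -0.101, -0.0], [-0.0, 0.002, -1.0]]
contact_force: [4.1, -1.3, -2.9]
finger_gap: 14.8
```

Gripped, with a gap of about 15 mm. Next I'll swing the lever along the arc.

```bash
python3 -m jog "[[[0,0.0011,-0.0185],[0,0,0]],[[0,0.0032,-0.0182],[0,0,0]],[[0,0.0053,-0.0177],[0,0,0]],[[0,0.0073,-0.017],[0,0,0]],[[0,0,0],[0,0,0]]]"
python3 -m jog "[[[0,0.0092,-0.016],[0,0,0]],[[0,0.011,-0.0149],[0,0,0]],[[0,0.0126,-0.0135],[0,0,0]],[[0,0.0141,-0.012],[0,0,0]],[[0,0,0],[0,0,0]]]"
python3 -m jog "[[[0,0.0154,-0.0103],[0,0,0]],[[0,0.0165,-0.0084],[0,0,0]],[[0,0.0173,-0.0065],[0,0,0]],[[0,0.018,-0.0044],[0,0,0]],[[0,0,0],[0,0,0]]]"
python3 -m jog "[[[0,0.0183,-0.0023],[0,0,0]],[[0,0.0185,-0.0002],[0,0,0]],[[0,0.0184,0.002],[0,0,0]],[[0,0.018,0.0041],[0,0,0]],[[0,0,0],[0,0,0]],[[0,0,0],[0,0,0]],[[0,0,0],[0,0,0]]]"
python3 - <<'E'
from h import *
p,d=snap('side','side3'); u,v,P=cloud('side',d)
for z in range(170,330,10):
    k=(abs(P[:,2]-z)<5)&(abs(P[:,0]-655)<70)&(abs(P[:,1]-190)<40)
    if k.sum()>2: print(z,k.sum(),P[k].min(0).round(0),P[k].max(0).round(0))
st();print(lev(1.85))
E
```

```text
clock: 5.6
eef_pos: [482.4, 211.1, 95.1]
orientation: [[0.101, 0.995, 0.0], [0.995, -0.101, 0.001], [0.001, 0.0, -1.0]]
contact_force: [0.0, -0.4, -0.3]
finger_gap: 15.0
clock: 6.1
eef_pos: [523.1, 207.2, 150.7]
orientation: [[0.1, 0.995, -0.011], [0.995, -0.099, 0.002], [0.001, -0.011, -1.0]]
contact_force: [-17.2, 0.7, 20.7]
finger_gap: 14.8
clock: 6.6
eef_pos: [597.6, 200.1, 182.2]
orientation: [[0.101, 0.995, 0.004], [0.995, -0.101, 0.002], [0.002, 0.004, -1.0]]
contact_force: [-1.1, -0.5, 15.5]
finger_gap: 14.6
clock: 7.3
eef_pos: [667.9, 193.2, 175.7]
orientation: [[0.1, 0.995, -0.0], [0.995, -0.1, 0.001], [0.001, -0.0, -1.0]]
contact_force: [2.4, 3.9, -1.5]
finger_gap: 15.0
200 6 [653. 184. 199.] [659. 188. 204.]
210 22 [647. 152. 206.] [686. 200. 215.]
220 62 [647. 150. 215.] [687. 217. 225.]
230 80 [646. 151. 225.] [689. 225. 235.]
240 39 [637. 178. 235.] [696. 205. 245.]
250 89 [624. 173. 245.] [707. 206. 255.]
260 88 [619. 174. 255.] [712. 207. 265.]
270 89 [616. 172. 265.] [719. 208. 275.]
280 105 [607. 170. 275.] [724. 203. 285.]
290 142 [603. 171. 285.] [725. 213. 295.]
300 154 [605. 169. 295.] [725. 211. 305.]
310 125 [623. 173. 305.] [709. 210. 315.]
320 44 [626. 177. 315.] [705. 203. 324.]
7.35 p [667.8 193.2 175.7] j [1.000e+01 3.560e+01 1.150e+01 6.590e+01 1.000e-01 1.057e+02] F [ 2.9  5.  -2.3] gap 14.9
[668.28476038 191.36475693 218.30403248]
```

View pics/side3.png

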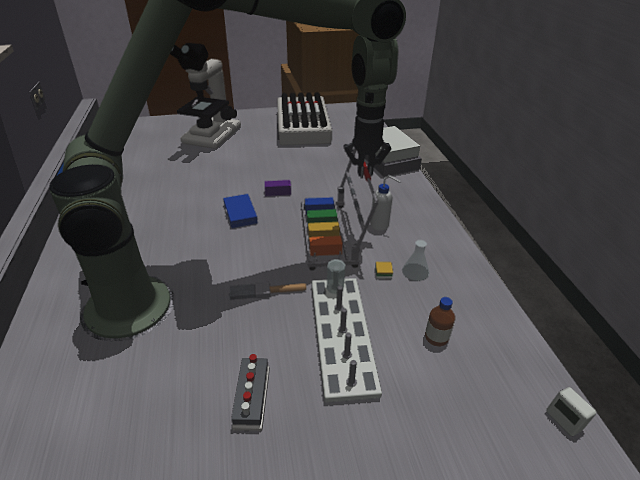

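Lever is open at about 1.85 rad, with the grip at (367,170) held by the fingers. I'll release it, retreat, and take the 45° forward-tilted pick orientation.

```bash
python3 -m jog "[[[0,0,0],[0,0,0]],[[0,0,0],[0,0,0]],[[0,0,0],[0,0,0]],[[0,0,0],[0,0,0]]]" 0.5 30 | grep gap
python3 -m jog "[[[0,0,-0.025],[0,0,0]],[[0,0,-0.03],[0,0,0]],[[0,0,-0.03],[0,0,0]],[[0,0,-0.03],[0,0,0]],[[0,-0.04,0],[0,0,0]],[[0,-0.04,0],[0,0,0]],[[0,-0.04,0],[0,0,0]],[[0,-0.04,0],[0,0,0]]]" | egrep "force|eef"
python3 -m jog "[[[0.02,-0.03,0],[0,0,-8.5]],[[0,-0.02,0],[0,0,-8.5]],[[0,0,0],[0,0,-8.5]],[[0,0,0],[0,0,-8.5]],[[0,0,0],[0,0,-8.5]],[[0,0,0],[0,0,-8.5]],[[0,0,0],[0,0,-8.5]],[[0,0,0],[0,0,-8.5]]]" | egrep "force|eef"
python3 -m jog "[[[0,0,0],[0,0,-8.5]],[[0,0,0],[0,0,-8.5]],[[0,0,0],[0,0,-5]],[[0,0,0],[0,-8.5,0]],[[0,0,0],[0,-8.5,0]],[[0,0,0],[0,-8.5,0]],[[0,0,0],[0,-8.5,0]],[[0,0,0],[0,-8.5,0]]]" 0.33 | egrep "force|eef"
python3 -m jog "[[[0,0,0],[0,-2.5,0]],[[0,0,0],[0,0,0]],[[0,0,0],[0,0,0]],[[0,0,0],[0,0,0]]]"
python3 - <<'E'
from h import *
st(); jar=CO-102*CY+39*Z
go(jar-100*TZ,RP)
p,d=snap('side','side4');snap('top','top4')
E
```

```text
finger_gap: 42.8
eef_pos: [507.7, 208.0, 291.0]
contact_force: [-0.2, 0.5, 1.2]
eef_pos: [461.5, 230.0, 291.2]
contact_force: [0.1, -0.5, -0.3]
eef_pos: [461.4, 229.9, 292.9]
contact_force: [0.8, 0.8, -0.0]
clock: 10.55
eef_pos: [463.0, 230.6, 292.7]
orientation: [[-0.703, 0.102, 0.704], [0.073, 0.995, -0.071], [-0.708, 0.001, -0.706]]
contact_force: [0.3, -0.1, 0.5]
finger_gap: 57.6
10.55 p [463.  230.6 292.7] j [ 35.2 -10.3 -48.3  14.8 -27.6  31.6] F [ 0.3 -0.1  0.5] gap 57.6
turn [ 0.03  0.06 -0.08] then shift [ 0.1164 -0.1203  0.1424] | shift now [ 0.1163 -0.1206  0.1422]
```

View pics/side4.png

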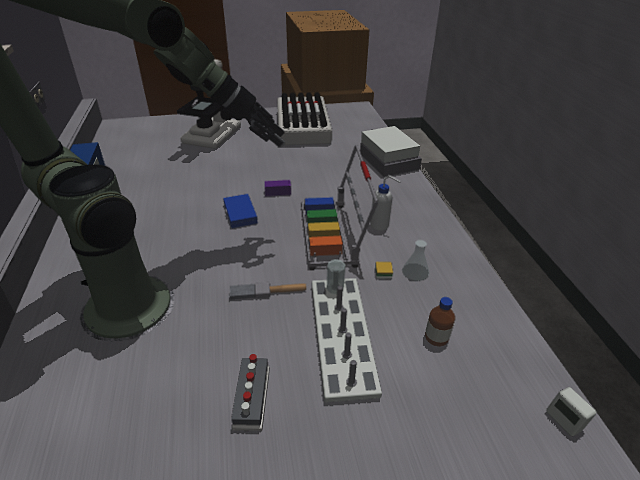

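Lever stays open, with the grip at (367,170). The fingertips are at about (277,140). I'll measure the true tip offset in this tilted pose.

Run:
```python
from h import *
s=sensors.read_state(); T=s['eef_pos'];R=np.array(s['orientation'])
for n in('side','top'):
    p,d=snap(n); u,v,P=cloud(n,d)
    L=(P-T)@R
    k=(abs(L[:,0])<35)&(abs(L[:,1])<60)&(L[:,2]>-120)&(L[:,2]<60)&(P[:,2]>150)
    print(n,k.sum())
    for z in range(-120,60,10):
        q=L[k&(abs(L[:,2]-z)<5)]
        if len(q)>1: print(z,len(q),q.min(0).round(0),q.max(0).round(0),np.median(q,0).round(0))
    for nm,t in(('tcp',T),('tip',T+14*R[:,2])):
        c=viewer.camera_params(n);x=np.array(c['R'])@t+c['t'];r=x[:2]/x[2];r=r*(1+c['k1']*(r@r));print(nm,(r*c['fx']+[c['cx'],c['cy']]).round(0))
cv2.imwrite('pics/c5.png',cv2.resize(snap('side')[0][80:170,190:310,::-1],None,fx=5,fy=5))
```

```text
side 534
-120 28 [ -21.  -60. -120.] [ -10.   59. -115.] [ -15.  -20. -118.]
-110 52 [ -19.  -60. -115.] [   1.   59. -105.] [ -13.  -22. -109.]
-100 55 [ -20.  -60. -105.] [ -3.  57. -95.] [ -14.  -19. -100.]
-90 57 [-19. -59. -95.] [  8.  59. -85.] [-13. -32. -90.]
-80 75 [-16. -60. -85.] [ 11.  56. -75.] [-10. -36. -80.]
-70 49 [-15. -58. -75.] [  9.  39. -65.] [ -6.  28. -69.]
-60 57 [-14. -45. -65.] [ 10.  36. -55.] [ -4. -34. -60.]
-50 63 [-14. -45. -55.] [  9.  39. -45.] [ -5. -29. -50.]
-40 60 [-13. -44. -45.] [ 10.  36. -35.] [ -4. -34. -40.]
-30 38 [-13. -42. -35.] [  8.  34. -27.] [ -4.  26. -31.]
tcp [290. 146.]
tip [293. 150.]
top 1065
-120 90 [ -19.  -59. -120.] [   1.   59. -115.] [ -10.   -2. -118.]
-110 144 [ -18.  -59. -115.] [   1.   60. -105.] [ -11.    3. -110.]
-100 206 [ -17.  -60. -105.] [ 17.  60. -95.] [ -10.  -15. -100.]
-90 126 [-18. -59. -95.] [ 16.  59. -85.] [ -9.  22. -89.]
-80 227 [-15. -60. -85.] [ 13.  59. -75.] [ -5. -29. -81.]
-70 64 [-12. -54. -75.] [ 10.  57. -65.] [ -9.  30. -71.]
-60 67 [-11. -43. -65.] [ 11.  42. -55.] [ -6.  28. -59.]
-50 68 [-12. -42. -55.] [ 11.  41. -45.] [ -6.  28. -49.]
-40 56 [-11. -42. -45.] [ 12.  42. -35.] [ -6.  28. -40.]
-30 17 [ -9. -36. -35.] [ 12.  35. -27.] [ -3.  28. -33.]
tcp [231. 256.]
tip [232. 252.]
```

View pics/c5.png

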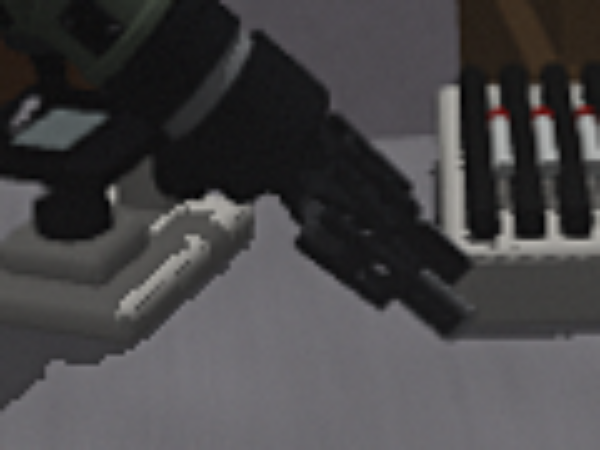

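The offset is purely along the tool axis: the tips sit about 38 mm short of the readout. I'll locate the jars afresh and plan the first pick.

```bash
cat >> h.py <<'E'
D=38.
def jars(p=None,show=True):
    if p is None: p,_=snap('top')
    out={}
    for c in HUE:
        m=cmask(p,c,(185,340,190,290)).astype(np.uint8)
        cs,_=cv2.findContours(m,cv2.RETR_EXTERNAL,cv2.CHAIN_APPROX_NONE)
        cs=[k for k in cs if cv2.contourArea(k)>150]
        if not cs: continue
        k=max(cs,key=cv2.contourArea).reshape(-1,2)
        r=cv2.minAreaRect(onz('top',k,58)[:,:2].astype(np.float32))
        ctr=np.array(r[0]); out[c]=ctr; l=ctr-CO[:2]
        if show: print(c,ctr.round(1),np.round(r[1],1),round(r[2],1),'local',(l@CX[:2]).round(1),(l@CY[:2]).round(1))
    return out
def pick(c,back=0,off=0):   # eef target, grasp at jar centre (39 high), pulled back along tool
    ctr=jars()[c]; g=np.r_[ctr,39]+off*CX
    return g+(5+D-back)*TZ
E
python3 - <<'E'
from h import *
t=pick('orange',120); st(); go(t,RP); print(t.round(1))
E
```

```text
blue [557.8 304.8] [39.3 90.6] 84.3 local -2.2 101.7
green [552.4 235.9] [37.8 89.2] 85.1 local -0.7 32.5
yellow [545.  170.2] [39.7 90.7] 84.1 local -1.5 -33.5
orange [537.6 102.4] [39.9 92.1] 85.0 local -2.0 -101.8
10.85 p [462.  230.1 291.3] j [ 35.2 -10.3 -48.5  14.8 -27.7  31.6] F [ 0.3 -0.3  0.8] gap 56.9
turn [-0.02 -0.01 -0.02] then shift [ 0.1161 -0.1195  0.1636] | shift now [ 0.1161 -0.1195  0.1637]
[483.4 107.9  93.4]
```

```bash
python3 -m jog "[[[0.029,-0.03,0],[0,0,0]],[[0.029,-0.03,0],[0,0,0]],[[0.029,-0.03,0],[0,0,0]],[[0.029,-0.0295,0],[0,0,0]],[[0,0,0.041],[0,0,0]],[[0,0,0.041],[0,0,0]],[[0,0,0.041],[0,0,0]],[[0,0,0.041],[0,0,0]]]" | egrep "force|eef"
python3 -m jog "[[[0,0,0.03],[0,0,0]],[[0,0,0.03],[0,0,0]],[[0,0,0.03],[0,0,0]],[[0,0,0],[0,0,0]],[[0,0,0],[0,0,0]]]" | egrep "force|eef"
python3 - <<'E'
from h import *
st(); ctr=np.array([537.6,102.4]); g=np.r_[ctr,39]; go(g+43*TZ,RP)
p,d=snap('side'); cv2.imwrite('pics/c6.png',cv2.resize(p[150:290,230:400,::-1],None,fx=4,fy=4))
E
```

```text
eef_pos: [490.6, 111.6, 99.3]
contact_force: [1.0, 1.3, 0.6]
eef_pos: [549.4, 104.5, 33.0]
contact_force: [-0.4, -0.0, 0.2]
12.15 p [549.4 104.5  33. ] j [  9.6  28.  -69.6 -50.8 -11.   11.2] F [-0.4 -0.   0.2] gap 57.0
turn [-0.3  -0.62  0.02] then shift [ 0.0039 -0.0033  0.0306] | shift now [ 0.0036 -0.0031  0.0306]
```

View pics/c6.png

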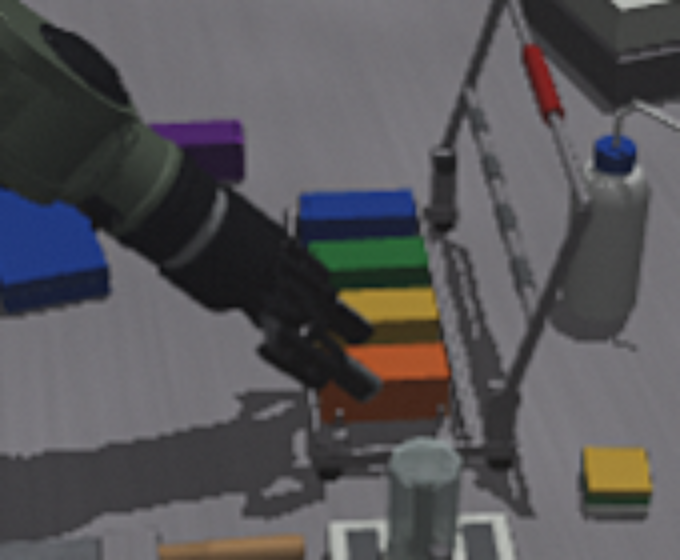

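The fingers straddle the orange jar as planned, at about (350,370) in the crop. I'll go the last 30 mm and close.

```bash
python3 -m jog "[[[0.002,-0.0015,0.016],[0,-0.3,0]],[[0.001,-0.001,0.014],[0,0,0]],[[0,0,0],[0,0,0]],[[0,0,0],[0,0,0]]]" | egrep "force|eef"
python3 -c "
from h import *
st();g=np.r_[537.6,102.4,39]; go(g+43*TZ,RP)"
python3 -m jog "[[[0,0,0],[0,0,0]],[[0,0,0],[0,0,0]],[[0,0,0],[0,0,0]],[[0,0,0],[0,0,0]]]" 1 60
python3 -m jog "[[[-0.02,0,-0.02],[0,0,0]],[[-0.02,0,-0.02],[0,0,0]],[[-0.02,0,-0.02],[0,0,0]],[[-0.02,0,-0.02],[0,0,0]],[[-0.03,0,-0.03],[0,0,0]],[[-0.03,0,-0.03],[0,0,0]],[[0,0,0],[0,0,0]],[[0,0,0],[0,0,0]]]"
python3 -c "
from h import *
st();t=peg(0)+45*Z+43*TZ+110*Z;go(t,RP);go(t,RD)"
```

```text
eef_pos: [571.1, 100.9, 14.5]
contact_force: [1.5, -1.2, 4.0]
12.6 p [571.1 100.9  14.5] j [  8.5  33.1 -68.1 -55.4 -10.3  10.3] F [ 1.5 -1.2  4. ] gap 57.3
turn [-0.18  0.25 -0.08] then shift [ 0.0064 -0.0019  0.002 ] | shift now [ 0.0064 -0.0019  0.002 ]
clock: 13.0
eef_pos: [572.0, 101.2, 16.1]
orientation: [[-0.698, 0.104, 0.709], [0.072, 0.995, -0.074], [-0.712, -0.001, -0.702]]
contact_force: [-0.5, -0.1, 12.2]
finger_gap: 37.3
clock: 13.8
eef_pos: [569.0, 101.4, 211.5]
orientation: [[-0.702, 0.103, 0.704], [0.071, 0.995, -0.074], [-0.708, -0.002, -0.706]]
contact_force: [0.5, 0.0, -0.2]
finger_gap: 37.4
13.8 p [569.  101.4 211.5] j [  8.6  -1.3 -56.9  -9.8 -10.3  10.3] F [ 0.5  0.  -0.2] gap 37.4
turn [-0.15  0.09 -0.  ] then shift [ 0.0384 -0.4456  0.0492] | shift now [ 0.0384 -0.4455  0.0503]
turn [1.5e-01 2.4e-01 1.8e+02] then shift [-0.0384  0.4456  0.0492] | shift now [ 0.0384 -0.4455  0.0503]
```

Holding orange, with a gap of 37 mm. I'll carry it to peg 0 and roll it 180° about the tool axis.

```bash
python3 -m jog "[[[0,-0.03,0],[0,0,0]],[[0,-0.044,0],[0,0,0]],[[0,-0.044,0],[0,0,0]],[[0,-0.044,0],[0,0,0]],[[0,-0.044,0],[0,0,0]],[[0,-0.044,0],[0,0,0]],[[0,-0.044,0],[0,0,0]],[[0,-0.044,0],[0,0,0]]]" | egrep "force|eef|gap"
python3 -m jog "[[[0,-0.044,0],[0,0,0]],[[0,-0.044,0],[0,0,0]],[[0,-0.02,0],[0,0,0]],[[0,0,0],[0,0,8.57]],[[0,0,0],[0,0,8.57]],[[0,0,0],[0,0,8.57]],[[0,0,0],[0,0,8.57]],[[0,0,0],[0,0,8.57]]]" | egrep "force|eef|gap"
python3 -m jog "[[[0,0,0],[0,0,8.57]],[[0,0,0],[0,0,8.57]],[[0,0,0],[0,0,8.57]],[[0,0,0],[0,0,8.57]],[[0,0,0],[0,0,8.57]],[[0,0,0],[0,0,8.57]],[[0,0,0],[0,0,8.57]],[[0,0,0],[0,0,8.57]]]" | egrep "force|eef|gap"
python3 -m jog "[[[0,0,0],[0,0,8.57]],[[0,0,0],[0,0,8.57]],[[0,0,0],[0,0,8.57]],[[0,0,0],[0,0,8.57]],[[0,0,0],[0,0,8.57]],[[0,0,0],[0,0,8.57]],[[0,0,0],[0,0,8.57]],[[0,0,0],[0,0,8.57]]]" | egrep "force|eef|gap"
python3 -m jog "[[[0,0,0],[0,0,0]],[[0,0,0],[0,0,0]],[[0,0,0],[0,0,0]]]" | egrep "force|eef|gap"
python3 - <<'E'
from h import *
st();t=peg(0)+(45-4.1)*Z-7.5*CX+43*TZ+90*Z;go(t,RD)
p,d=snap('side','side7')
E
```

```text
eef_pos: [532.1, -235.5, 207.3]
contact_force: [1.7, -0.1, -0.1]
finger_gap: 37.7
eef_pos: [521.8, -340.7, 207.1]
contact_force: [-0.4, -0.1, -0.2]
finger_gap: 37.1
eef_pos: [521.8, -340.7, 207.2]
contact_force: [-0.2, -1.1, -1.1]
finger_gap: 37.2
eef_pos: [521.8, -340.7, 207.2]
contact_force: [-0.0, 0.2, -0.8]
finger_gap: 37.4
eef_pos: [522.7, -342.0, 209.0]
contact_force: [1.0, -0.3, -0.9]
finger_gap: 37.3
17.3 p [ 522.7 -342.   209. ] j [-57.1   7.1 -45.    6.   33.2 138.4] F [ 1.  -0.3 -0.9] gap 37.3
turn [0.19 0.24 0.12] then shift [-0.058  -0.0001  0.0601] | shift now [-0.0578 -0.0005  0.0604]
```

View pics/side7.png

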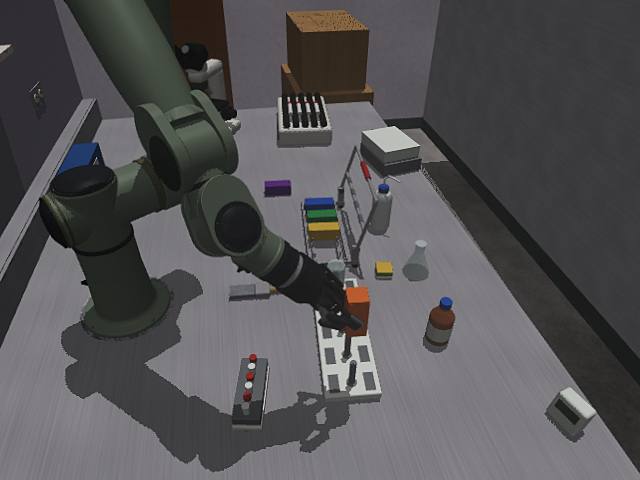

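Orange hangs upright, mouth down, at (357,312). I'll measure its position from the depth and correct for peg 0.

```bash
cat >> h.py <<'E'
def held(c,shots=1):
    """jar in hand, upright near the rack: axis position and z range from both views' depth, in rack axes"""
    out=[]
    for n in('side','top'):
        p,d=snap(n); u,v,P=cloud(n,d); m=cmask(p,c,(0,640,0,480))[v,u]
        k=m&(P[:,2]>45)&(P[:,1]<40); Q=P[k]
        if len(Q)<20: print(n,'few',len(Q)); continue
        L=np.c_[(Q-RO)@CX,(Q-RO)@CY,Q[:,2]]
        print(n,len(L),'lo',np.percentile(L,3,axis=0).round(1),'med',np.median(L,0).round(1),'hi',np.percentile(L,97,axis=0).round(1)); out.append(L)
    return out
E
python3 - <<'E'
from h import *
o=held('orange'); st()
print('peg',[( (peg(i)-RO)@CY).round(1) for i in range(4)])
L=o[0]
# face toward camera (-y) plane: y vs z slope -> tilt ; x edges per z band
f=L[L[:,1]<np.percentile(L[:,1],60)]
print('dy/dz',np.polyfit(f[:,2],f[:,1],1))
for z in range(100,200,10):
    b=L[abs(L[:,2]-z)<5]
    if len(b)>5: print(z,len(b),np.percentile(b[:,0],[3,97]).round(1),np.percentile(b[:,1],[5,50]).round(1))
E
```

```text
side 1067 lo [ -19.2 -163.3   81.9] med [   7.7 -152.5  261.4] hi [240.3 -20.4 289.3]
top 717 lo [ -19.7 -159.1   79.1] med [   8.  -125.5  283.8] hi [236.5   1.3 289.5]
17.45 p [ 522.9 -342.5  209.8] j [-57.1   7.1 -44.9   6.   33.2 138.5] F [ 0.1  0.5 -1.1] gap 37.4
peg [np.float64(-144.0), np.float64(-72.0), np.float64(0.0), np.float64(72.0)]
dy/dz [ 9.44907911e-02 -1.83472162e+02]
100 81 [212.6 242.4] [-38.6 -31.9]
```

```bash
sed -i 's/(P\[:,1\]<40); Q/(P[:,1]<40)\&((P-RO)@CX<70); Q/' h.py
python3 - <<'E'
from h import *
o=held('orange'); L=o[0]
for z in range(200,295,10):
    b=L[abs(L[:,2]-z)<5]
    if len(b)>5: print(z,len(b),np.percentile(b[:,0],[3,97]).round(1),np.percentile(b[:,1],[5,50]).round(1))
T=o[1]; T=T[T[:,2]>280]; print(np.percentile(T,[2,98],axis=0).round(1))
s=sensors.read_state(); g=s['eef_pos']-43*s['orientation'][:,2]-RO; print('grasp',(g@CX).round(1),(g@CY).round(1),g[2].round(1))
E
```

```text
side 782 lo [ -19.6 -163.7  203.2] med [   0.6 -161.1  279. ] hi [  17.1 -128.8  289.5]
top 471 lo [ -20.4 -160.1  248. ] med [  -1.5 -137.5  286.5] hi [  15.7 -124.   290.2]
200 32 [-16.9  17.1] [-163.8 -162.5]
210 66 [-19.2  15.9] [-163.8 -162.5]
220 40 [-19.5  17.2] [-163.8 -162.5]
230 9 [-10.5  18. ] [-163.7 -162.5]
240 20 [ 7.2 17.4] [-163.5 -162.4]
250 35 [-1.7 16.8] [-163.2 -162.1]
260 67 [-20.   17.2] [-163.7 -162. ]
270 88 [-19.9  16.9] [-163.5 -161.7]
280 82 [-20.   16.8] [-163.4 -161.7]
290 343 [-18.9  16.8] [-162. -146.]
[[ -21.  -161.2  283. ]
 [  15.5 -124.2  290.8]]
grasp -8.4 -144.6 240.5
```

```bash
python3 -m jog "[[[-0.017,0,0.019],[0,0,0]],[[-0.018,0,0.018],[0,0,0]],[[-0.018,0,0.018],[0,0,0]],[[0,0,0],[0,0,0]],[[0,0,0],[0,0,0]]]" | egrep "force|eef|gap"
python3 -m jog "[[[-0.015,0,0.015],[0,0,0]],[[-0.015,0,0.015],[0,0,0]],[[-0.015,0,0.015],[0,0,0]],[[-0.012,0,0.012],[0,0,0]],[[0,0,0],[0,0,0]],[[0,0,0],[0,0,0]],[[0,0,0],[0,0,0]]]" | egrep "force|eef|gap"
python3 - <<'E'
from h import *
o=held('orange'); L=o[0]; st()
s=sensors.read_state(); g=s['eef_pos']-43*s['orientation'][:,2]-RO; print('jar',(g@CX+6.7).round(1),(g@CY+1).round(1),(g[2]+3).round(1))
E
```

```text
eef_pos: [524.2, -342.9, 133.6]
contact_force: [-0.0, 0.5, -1.4]
finger_gap: 37.4
eef_pos: [524.8, -344.5, 55.0]
contact_force: [0.2, 0.6, -0.7]
finger_gap: 37.7
side 583 lo [ -17.5 -165.8   50.4] med [   2.8 -161.7  130.9] hi [  19.1 -129.3  134.9]
top 347 lo [ -19.  -161.9   91.1] med [  -0.2 -139.8  131.4] hi [  16.9 -125.9  135.6]
18.85 p [ 524.6 -344.2   54.7] j [-57.   25.9 -53.7 -21.8  33.2 138.6] F [-0.1 -0.3 -0.1] gap 37.5
jar -0.1 -144.9 88.2
```

```bash
python3 -m jog "[[[-0.006,0,0.006],[0,0,0]],[[-0.006,0,0.006],[0,0,0]],[[0,0,0],[0,0,0]],[[0,0,0],[0,0,0]],[[0,0,0],[0,0,0]]]" | egrep "force|eef|gap"
python3 -m jog "[[[0,0,0],[0,0,0]],[[0,0,0],[0,0,0]],[[0,0,0],[0,0,0]],[[0,0,0],[0,0,0]]]" 0.41 60| egrep "force|eef|gap"
python3 -m jog "[[[0,0,-0.015],[0,0,0]],[[0,0,-0.03],[0,0,0]],[[0,0,-0.04],[0,0,0]],[[0,0,-0.04],[0,0,0]],[[0,0,0],[0,0,0]],[[0,0,0],[0,0,0]]]" | egrep "force|eef|gap"
python3 - <<'E'
from h import *
o=held('orange'); st(); t=pick('yellow',120); 
p,d=snap('side'); cv2.imwrite('pics/c8.png',cv2.resize(p[170:420,220:420,::-1],None,fx=2.4,fy=2.4))
go(t,RP); go(t,RD)
E
```

```text
eef_pos: [525.1, -344.6, 37.3]
contact_force: [1.6, -1.0, 5.7]
finger_gap: 37.6
eef_pos: [523.7, -343.0, 35.6]
contact_force: [0.5, -0.5, -0.2]
finger_gap: 50.2
eef_pos: [436.3, -335.1, 125.6]
contact_force: [-0.2, -0.6, -0.4]
finger_gap: 50.5
side 627 lo [ -17.7 -166.2   48.7] med [ 1.000e-01 -1.631e+02  1.085e+02] hi [  19.  -130.2  117.5]
top 387 lo [ -18.5 -162.5   51.5] med [  -1.5 -136.4  113.6] hi [  16.8 -126.1  118.4]
20.45 p [ 436.6 -333.9  124.2] j [-67.6  11.4 -56.8  -3.5  38.3 127.2] F [ 0.4 -0.3 -0.6] gap 50.6
blue [557.8 304.8] [39.3 90.6] 84.3 local -2.2 101.7
green [552.4 235.9] [37.8 89.2] 85.1 local -0.7 32.5
yellow [545.1 170.2] [39.7 90.9] 84.1 local -1.4 -33.5
turn [  -0.36    0.21 -179.98] then shift [0.0194 0.5118 0.0231] | shift now [-0.0191 -0.5119  0.022 ]
turn [0.14 0.23 0.02] then shift [-0.0194 -0.5118  0.0231] | shift now [-0.0191 -0.5119  0.022 ]
```

View pics/c8.png

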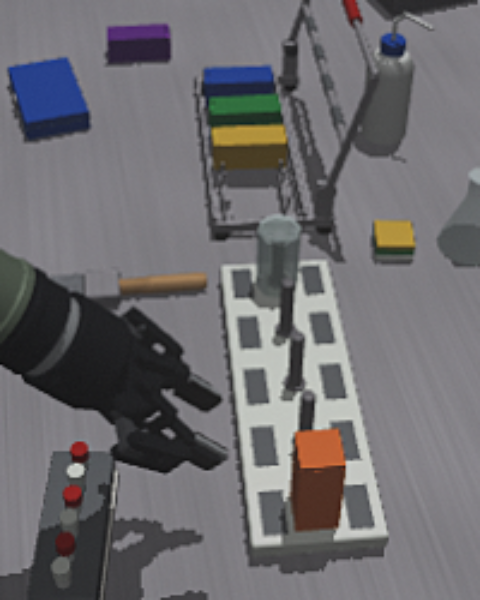

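Orange is on peg 0, with its top at about 117 mm (115 expected). Next is yellow to peg 1.

```bash
python3 -m jog "[[[0,-0.03,0],[0,0,0]],[[0,-0.046,0],[0,0,0]],[[0,-0.046,0],[0,0,0]],[[0,-0.046,0],[0,0,0]],[[0,-0.046,0],[0,0,0]],[[0,-0.046,0],[0,0,0]],[[0,-0.046,0],[0,0,0]],[[0,-0.046,0],[0,0,0]]]" 0.33 | egrep "force|eef"
python3 -m jog "[[[0,-0.046,0],[0,0,0]],[[0,-0.046,0],[0,0,0]],[[0,-0.046,0],[0,0,0]],[[0,-0.02,0],[0,0,0]],[[0,0,0],[0,0,-8.57]],[[0,0,0],[0,0,-8.57]],[[0,0,0],[0,0,-8.57]],[[0,0,0],[0,0,-8.57]]]" | egrep "force|eef"
python3 -m jog "[[[0,0,0],[0,0,-8.57]],[[0,0,0],[0,0,-8.57]],[[0,0,0],[0,0,-8.57]],[[0,0,0],[0,0,-8.57]],[[0,0,0],[0,0,-8.57]],[[0,0,0],[0,0,-8.57]],[[0,0,0],[0,0,-8.57]],[[0,0,0],[0,0,-8.57]]]" | egrep "force|eef"
python3 -m jog "[[[0,0,0],[0,0,-8.57]],[[0,0,0],[0,0,-8.57]],[[0,0,0],[0,0,-8.57]],[[0,0,0],[0,0,-8.57]],[[0,0,0],[0,0,-8.57]],[[0,0,0],[0,0,-8.57]],[[0,0,0],[0,0,-8.57]],[[0,0,0],[0,0,-8.57]]]" | egrep "force|eef"
python3 -m jog "[[[0,0,0],[0,0,-8.57]],[[0,0,0],[0,0,0]],[[0,0,0],[0,0,0]]]" | egrep "force|eef"
python3 - <<'E'
from h import *
st(); g=np.r_[545.1,170.2,39]; go(g+(43-30)*TZ,RP)
E
```

```text
eef_pos: [486.5, 11.3, 138.6]
contact_force: [0.7, -0.6, -0.3]
eef_pos: [493.2, 80.7, 136.8]
contact_force: [-0.5, -0.5, -0.1]
eef_pos: [493.2, 80.6, 136.8]
contact_force: [0.1, 0.4, -0.2]
eef_pos: [493.2, 80.6, 136.8]
contact_force: [0.1, -0.3, -0.9]
eef_pos: [493.3, 80.7, 137.1]
contact_force: [0.0, 0.3, 0.4]
24.05 p [493.3  80.7 137.1] j [  1.3  -0.3 -72.  -25.2  -0.7   0.2] F [0.  0.3 0.4] gap 57.0
turn [ 4.23 -1.55  4.94] then shift [0.0393 0.0943 0.1124] | shift now [0.0283 0.0886 0.1201]
```

```bash
python3 -m jog "[[[0,0,0],[4.2,-1.5,4.9]],[[0,0.03,0.01],[0,0,0]],[[0,0.03,0.01],[0,0,0]],[[0.01,0.034,0.01],[0,0,0]],[[0.015,0,0.02],[0,0,0]],[[0,0,0],[0,0,0]],[[0,0,0],[0,0,0]]]" | egrep "force|eef"
python3 - <<'E'
from h import *
st(); g=np.r_[545.1,170.2,39]; go(g+(43-30)*TZ,RP)
E
```

```text
eef_pos: [519.2, 171.8, 83.2]
contact_force: [0.2, -0.1, 0.2]
24.75 p [519.2 171.8  83.2] j [ 21.9  17.5 -66.8 -35.7 -19.1  20.2] F [ 0.2 -0.1  0.2] gap 57.3
turn [-0.04 -0.14  0.21] then shift [0.0129 0.001  0.0626] | shift now [0.0128 0.0011 0.0626]
```

```bash
python3 -m jog "[[[0.0125,0.001,0.02],[0,0,0]],[[0,0,0.025],[0,0,0]],[[0,0,0.02],[0,0,0]],[[0,0,0.014],[0,0,0]],[[0,0,0.01],[0,0,0]],[[0,0,0],[0,0,0]],[[0,0,0],[0,0,0]]]" | egrep "force|eef"
python3 - <<'E'
from h import *
st(); g=np.r_[545.1,170.2,39]; go(g+43*TZ,RP)
E
```

```text
eef_pos: [575.7, 167.3, 14.5]
contact_force: [1.2, -1.4, 3.9]
25.45 p [575.7 167.3  14.5] j [ 18.2  32.7 -63.1 -48.5 -16.8  17.4] F [ 1.2 -1.4  3.9] gap 56.9
turn [-0.01  0.21  0.07] then shift [ 0.0045 -0.0002  0.004 ] | shift now [ 0.0045 -0.0002  0.0039]
```

```bash
python3 -m jog "[[[-0.001,0,-0.001],[0,0,0]],[[0,0,0],[0,0,0]],[[0,0,0],[0,0,0]],[[0,0,0],[0,0,0]],[[0,0,0],[0,0,0]]]" 1 60
python3 -m jog "[[[-0.02,0,-0.02],[0,0,0]],[[-0.02,0,-0.02],[0,0,0]],[[-0.025,0,-0.025],[0,0,0]],[[-0.025,0,-0.025],[0,0,0]],[[-0.025,0,-0.025],[0,0,0]],[[-0.025,0,-0.025],[0,0,0]],[[0,0,0],[0,0,0]]]"
python3 -c "
from h import *
st();t=peg(1)+45*Z+43*TZ+150*Z;go(t,RP)"
```

```text
clock: 25.95
eef_pos: [575.4, 168.4, 16.3]
orientation: [[-0.701, 0.098, 0.707], [0.068, 0.995, -0.07], [-0.71, -0.001, -0.704]]
contact_force: [-1.6, 0.2, 8.9]
finger_gap: 37.5
clock: 26.65
eef_pos: [576.2, 169.6, 218.7]
orientation: [[-0.697, 0.097, 0.71], [0.069, 0.995, -0.068], [-0.713, 0.002, -0.701]]
contact_force: [0.6, -0.6, -0.2]
finger_gap: 37.6
26.65 p [576.2 169.6 218.7] j [ 18.4   1.8 -52.3  -7.1 -16.8  17.4] F [ 0.6 -0.6 -0.2] gap 37.6
turn [0.23 0.5  0.1 ] then shift [ 0.0154 -0.4422  0.0258] | shift now [ 0.0163 -0.4423  0.0239]
```

```bash
python3 -m jog "[[[0,-0.03,0],[0,0,0]],[[0,-0.044,0],[0,0,0]],[[0,-0.044,0],[0,0,0]],[[0,-0.044,0],[0,0,0]],[[0,-0.044,0],[0,0,0]],[[0,-0.044,0],[0,0,0]],[[0,-0.044,0],[0,0,0]],[[0,-0.044,0],[0,0,0]]]" | egrep "force|eef|gap"
python3 -m jog "[[[0,-0.044,0],[0,0,0]],[[0,-0.04,0],[0,0,0]],[[0,-0.02,0],[0,0,0]],[[0,0,0],[0,0,8.57]],[[0,0,0],[0,0,8.57]],[[0,0,0],[0,0,8.57]],[[0,0,0],[0,0,8.57]],[[0,0,0],[0,0,8.57]]]" | egrep "force|eef|gap"
python3 -m jog "[[[0,0,0],[0,0,8.57]],[[0,0,0],[0,0,8.57]],[[0,0,0],[0,0,8.57]],[[0,0,0],[0,0,8.57]],[[0,0,0],[0,0,8.57]],[[0,0,0],[0,0,8.57]],[[0,0,0],[0,0,8.57]],[[0,0,0],[0,0,8.57]]]" | egrep "force|eef|gap"
python3 -m jog "[[[0,0,0],[0,0,8.57]],[[0,0,0],[0,0,8.57]],[[0,0,0],[0,0,8.57]],[[0,0,0],[0,0,8.57]],[[0,0,0],[0,0,8.57]],[[0,0,0],[0,0,8.57]],[[0,0,0],[0,0,8.57]],[[0,0,0],[0,0,8.57]]]" | egrep "force|eef|gap"
python3 -m jog "[[[0,0,0],[0,0,0]],[[0,0,0],[0,0,0]],[[0,0,0],[0,0,0]]]" | egrep "force|eef|gap"
cat >> h.py <<'E'
def est(c,zmin=120):
    """held jar: axis position in rack axes, top z, from both depths; prints bands for uprightness"""
    for n in('side','top'):
        p,d=snap(n); u,v,P=cloud(n,d); m=cmask(p,c,(0,640,0,480))[v,u]
        L=np.c_[(P-RO)@CX,(P-RO)@CY,P[:,2]][m&(P[:,1]<40)&(P[:,2]>zmin)]; L=L[abs(L[:,0])<70]
        tp=np.percentile(L[:,2],95); t=L[L[:,2]>tp-8]; b=L[L[:,2]<tp-12]
        print(n,len(L),'top z',(tp-2).round(1),'top x,y mid',(np.percentile(t[:,:2],[2,98],axis=0).mean(0)).round(1),'side x',np.percentile(b[:,0],[3,97]).round(1),'y near face',np.median(b[:,1]).round(1))
        if n=='side':
            for lo,hi in((tp-90,tp-60),(tp-35,tp-12)):
                k=L[(L[:,2]>lo)&(L[:,2]<hi)]
                if len(k)>8: print('  band',lo.round(),np.percentile(k[:,0],[3,97]).round(1),np.median(k[:,1]).round(1))
E
python3 - <<'E'
from h import *
est('yellow'); st(); go(peg(1)+45*Z+43*TZ+100*Z,RD)
E
```

```text
eef_pos: [539.2, -168.4, 211.4]
contact_force: [1.7, 0.2, -0.7]
finger_gap: 37.3
eef_pos: [529.8, -269.9, 211.1]
contact_force: [-0.6, -0.5, -0.6]
finger_gap: 37.1
eef_pos: [529.8, -269.8, 211.2]
contact_force: [-0.5, 0.1, -1.0]
finger_gap: 37.3
eef_pos: [529.9, -269.9, 211.2]
contact_force: [-0.6, -0.4, -1.4]
finger_gap: 37.6
eef_pos: [530.7, -270.9, 212.4]
contact_force: [-0.4, -0.4, -1.3]
finger_gap: 37.2Traceback (most recent call last):
  File "<stdin>", line 2, in <module>
  File "h.py", line 74, in est
    print(n,len(L),'top z',(tp-2).round(1),'top x,y mid',(np.percentile(t[:,:2],[2,98],axis=0).mean(0)).round(1),'side x',np.percentile(b[:,0],[3,97]).round(1),'y near face',np.median(b[:,1]).round(1))
                                                                                                                          ~~~~~~~~~~~~~^^^^^^^^^^^^^^^
    return _quantile_unchecked(
        a, q, axis, out, overwrite_input, method, keepdims, weights)
    return _ureduce(a,
                    func=_quantile_ureduce_func,
    ...<5 lines>...
                    overwrite_input=overwrite_input,
                    method=method)
    r = func(a, **kwargs)
    result = _quantile(arr,
                       quantiles=q,
    ...<2 lines>...
                       out=out,
                       weights=wgt)
    slices_having_nans = np.isnan(arr[-1, ...])
                                  ~~~^^^^^^^^^
IndexError: index -1 is out of bounds for axis 0 with size 0
```

```bash
sed -i "s/'yellow':(24,32)/'yellow':(19,34)/; s/(h\[...,2\]>60)/(h[...,2]>40)/" h.py
python3 - <<'E'
from h import *
est('yellow'); st(); go(peg(1)+45*Z+43*TZ+100*Z,RD)
p,d=snap('side'); cv2.imwrite('pics/c9.png',cv2.resize(p[230:420,220:420,::-1],None,fx=3,fy=3))
E
```

```text
side 715 top z 284.9 top x,y mid [ -0.6 -73.7] side x [-19.1  18.1] y near face -90.5
  band 197.0 [-18.9  17.8] -90.2
  band 252.0 [-19.3  18. ] -90.8
top 542 top z 286.4 top x,y mid [ -2.  -71.5] side x [-21.1  15.9] y near face -54.5
30.3 p [ 530.9 -271.3  212.8] j [-50.4   2.1 -50.9   1.6  29.8 144.7] F [-1.   0.3 -1.6] gap 37.7
turn [-0.06 -0.01  0.3 ] then shift [-0.0462 -0.001   0.0574] | shift now [-0.0462 -0.0011  0.0574]
```

View pics/c9.png

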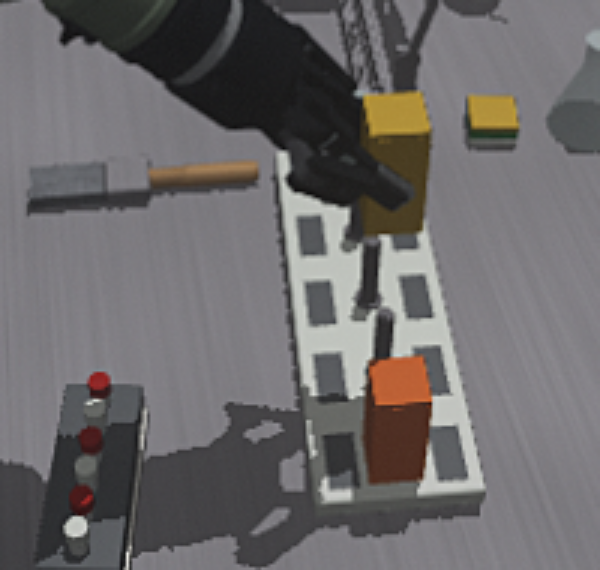

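Yellow hangs upright over peg 1, with its top at about 286 mm and within 1 mm of the axis. I'll lower it.

```bash
python3 -m jog "[[[-0.017,0,0.018],[0,0,0]],[[-0.018,0,0.018],[0,0,0]],[[-0.018,0,0.018],[0,0,0]],[[0,0,0],[0,0,0]],[[0,0,0],[0,0,0]]]" | egrep "force|eef|gap"
python3 -m jog "[[[-0.015,0,0.015],[0,0,0]],[[-0.015,0,0.015],[0,0,0]],[[-0.015,0,0.015],[0,0,0]],[[-0.011,0,0.011],[0,0,0]],[[0,0,0],[0,0,0]],[[0,0,0],[0,0,0]],[[0,0,0],[0,0,0]]]" | egrep "force|eef|gap"
python3 -c "
from h import *
est('yellow',50)"
python3 -m jog "[[[-0.006,0,0.006],[0,0,0]],[[-0.006,0,0.006],[0,0,0]],[[0,0,0],[0,0,0]],[[0,0,0],[0,0,0]],[[0,0,0],[0,0,0]]]" | egrep "force|eef|gap"
python3 -c "
from h import *
est('yellow',40)"
```

```text
eef_pos: [531.7, -271.4, 137.2]
contact_force: [0.7, -0.1, 0.3]
finger_gap: 37.5
eef_pos: [532.7, -272.9, 60.0]
contact_force: [-0.6, -0.3, 0.5]
finger_gap: 37.1
side 467 top z 134.0 top x,y mid [  1.5 -74.6] side x [-17.   20.1] y near face -91.9
  band 46.0 [-16.8  18.1] -92.1
  band 101.0 [-17.2  19.6] -91.7
top 392 top z 134.4 top x,y mid [ -0.6 -73.2] side x [-19.4  17.4] y near face -57.7
eef_pos: [531.9, -272.0, 41.7]
contact_force: [0.7, -0.2, -0.8]
finger_gap: 37.5
side 437 top z 116.0 top x,y mid [  0.8 -74.3] side x [-17.9  19. ] y near face -91.2
  band 28.0 [-16.9 -11.9] -91.8
  band 83.0 [-18.   18.9] -91.1
top 372 top z 115.5 top x,y mid [ -1.4 -72.2] side x [-20.3  16.4] y near face -58.8
```

```bash
python3 -m jog "[[[-0.001,0,0.001],[0,0,0]],[[0,0,0],[0,0,0]],[[0,0,0],[0,0,0]]]" | egrep "force|eef|gap"
python3 -m jog "[[[0,0,0],[0,0,0]],[[0,0,0],[0,0,0]],[[0,0,0],[0,0,0]],[[0,0,0],[0,0,0]]]" 0.41 60| egrep "force|eef|gap"
python3 -m jog "[[[0,0,-0.015],[0,0,0]],[[0,0,-0.03],[0,0,0]],[[0,0,-0.04],[0,0,0]],[[0,0,-0.04],[0,0,0]],[[0.03,0,-0.03],[0,0,0]],[[0,0,0],[0,0,0]],[[0,0,0],[0,0,0]]]" | egrep "force|eef|gap"
python3 - <<'E'
from h import *
est('yellow',40);est('orange',40); st(); t=pick('green',60); go(t,RD); print(t)
E
```

```text
eef_pos: [532.2, -272.1, 41.5]
contact_force: [-9.4, 2.5, 14.4]
finger_gap: 37.2
eef_pos: [531.8, -271.9, 39.7]
contact_force: [0.5, 0.2, -0.2]
finger_gap: 50.1
eef_pos: [444.3, -264.2, 172.2]
contact_force: [-0.7, -0.6, -0.1]
finger_gap: 50.4
side 463 top z 115.7 top x,y mid [  1.4 -74.3] side x [-17.6  19.3] y near face -91.0
  band 28.0 [-17.4 -12.3] -91.5
  band 83.0 [-17.5  19.7] -91.0
top 451 top z 115.6 top x,y mid [ -0.7 -72.4] side x [-20.   16.1] y near face -54.9
side 689 top z 115.1 top x,y mid [   1.1 -146.3] side x [-17.9  19.3] y near face -164.6
  band 27.0 [-17.9  19.5] -165.0
  band 82.0 [-17.9  19. ] -164.4
top 489 top z 115.3 top x,y mid [  -0.9 -145. ] side x [-20.2  16.5] y near face -127.4
33.85 p [ 443.4 -261.9  168.7] j [-6.160e+01 -1.000e-01 -6.080e+01  2.000e-01  3.580e+01  1.336e+02] F [ 0.5  0.7 -0.9] gap 50.6
blue [556.6 304.4] [40. 93.] 84.7 local -3.5 101.2
green [546.6 237.8] [38.9 90.1] 84.6 local -6.7 33.9
turn [-0.18  0.09  0.16] then shift [-0.0549 -0.5076  0.1116] | shift now [-0.0533 -0.5073  0.1133]
[534.61689465 238.98247928  51.02081528]
```

Orange and yellow both read a top of about 115.5 mm and lie within 2 mm of their pegs. Next is green to peg 2. I'll travel further out this time to stay clear of the joint 3 limit.

```bash
python3 -m jog "[[[0.03,0,0.015],[0,0,0]],[[0.03,0,0.015],[0,0,0]],[[0,-0.044,0],[0,0,0]],[[0,-0.044,0],[0,0,0]],[[0,-0.044,0],[0,0,0]],[[0,-0.044,0],[0,0,0]],[[0,-0.044,0],[0,0,0]],[[0,-0.044,0],[0,0,0]]]" 0.33 | egrep "force|eef"
python3 -m jog "[[[0,-0.044,0],[0,0,0]],[[0,-0.044,0],[0,0,0]],[[0,-0.044,0],[0,0,0]],[[0,-0.044,0],[0,0,0]],[[0,-0.044,0],[0,0,0]],[[0,-0.02,0],[0,0,-8.57]],[[0,0,0],[0,0,-8.57]],[[0,0,0],[0,0,-8.57]]]" | egrep "force|eef"
python3 -m jog "[[[0,0,0],[0,0,-8.57]],[[0,0,0],[0,0,-8.57]],[[0,0,0],[0,0,-8.57]],[[0,0,0],[0,0,-8.57]],[[0,0,0],[0,0,-8.57]],[[0,0,0],[0,0,-8.57]],[[0,0,0],[0,0,-8.57]],[[0,0,0],[0,0,-8.57]]]" | egrep "force|eef"
python3 -m jog "[[[0,0,0],[0,0,-8.57]],[[0,0,0],[0,0,-8.57]],[[0,0,0],[0,0,-8.57]],[[0,0,0],[0,0,-8.57]],[[0,0,0],[0,0,-8.57]],[[0,0,0],[0,0,-8.57]],[[0,0,0],[0,0,-8.57]],[[0,0,0],[0,0,-8.57]]]" | egrep "force|eef"
python3 -m jog "[[[0,0,0],[0,0,-8.57]],[[0,0,0],[0,0,-8.57]],[[0,0,0],[0,0,0]],[[0,0,0],[0,0,0]]]" | egrep "force|eef"
python3 - <<'E'
from h import *
st(); go(np.array([534.6,239,51]),RP)
g=np.load if 0 else None
p,d=snap('side'); u,v,P=cloud('side',d)
for c in('green','blue'):
    m=cmask(p,c,(270,370,170,260))[v,u]; Q=P[m&(P[:,2]>50)]; L=np.c_[(Q-CO)@CX,(Q-CO)@CY,Q[:,2]]; print(c,np.percentile(L,[3,97],axis=0).round(1).tolist())
E
```

```text
eef_pos: [532.0, -4.4, 189.8]
contact_force: [0.7, -0.2, -0.4]
eef_pos: [542.6, 129.1, 185.4]
contact_force: [0.7, 0.2, 1.0]
eef_pos: [542.7, 128.2, 185.5]
contact_force: [-0.0, -0.3, 0.2]
eef_pos: [542.7, 128.2, 185.4]
contact_force: [0.6, 0.5, -0.0]
eef_pos: [543.0, 128.2, 186.2]
contact_force: [-0.6, 0.0, 0.3]
37.5 p [543.  128.2 186.2] j [  8.9  -1.1 -62.3 -16.   -5.4   2.7] F [-0.6  0.   0.3] gap 56.9
turn [5.   0.13 7.72] then shift [0.1094 0.1094 0.0817] | shift now [0.0944 0.1156 0.0914]
green [[-46.1, 15.5, 54.2], [36.1, 51.2, 60.0]]
blue [[-42.5, 77.8, 50.8], [41.7, 119.0, 61.7]]
```

```bash
python3 -m jog "[[[0,0,0],[2.5,0,4]],[[0,0,0],[2.5,0,3.7]],[[0.02,0.03,0],[0,0,0]],[[0.03,0.03,0],[0,0,0]],[[0.03,0.03,0],[0,0,0]],[[0.03,0.019,0],[0,0,0]],[[0,0,0],[0,0,0]],[[0,0,0],[0,0,0]]]" | egrep "force|eef"
python3 - <<'E'
from h import *
st(); jars(); g=CO-5.5*CX+33.7*CY+39*Z; go(g+(43-60)*TZ,RP)
E
```

```text
eef_pos: [476.6, 244.5, 108.2]
contact_force: [-0.3, -0.0, -0.5]
38.35 p [476.6 244.5 108.2] j [ 35.8  13.5 -62.4 -22.9 -28.1  31.8] F [-0.3 -0.  -0.5] gap 57.2
blue [556.6 304.4] [40. 93.] 84.7 local -3.5 101.2
green [546.6 237.8] [39.5 90. ] 84.1 local -6.7 33.9
turn [0.01 0.27 0.12] then shift [-0.0002  0.0004  0.0825] | shift now [0.0001 0.0004 0.0825]
```

```bash
python3 -m jog "[[[-0.0035,0,0.035],[0,0,0]],[[0,0,0.035],[0,0,0]],[[0,0,0.03],[0,0,0]],[[0,0,0.02],[0,0,0]],[[0,0,0.012],[0,0,0]],[[0,0,0.007],[0,0,0]],[[0,0,0],[0,0,0]],[[0,0,0],[0,0,0]]]" | egrep "force|eef"
python3 -m jog "[[[0,0,0],[0,0,0]],[[0,0,0],[0,0,0]],[[0,0,0],[0,0,0]],[[0,0,0],[0,0,0]],[[0,0,0],[0,0,0]]]" 1 60
python3 -m jog "[[[-0.02,0,-0.02],[0,0,0]],[[-0.02,0,-0.02],[0,0,0]],[[-0.025,0,-0.025],[0,0,0]],[[-0.025,0,-0.025],[0,0,0]],[[-0.025,0,-0.025],[0,0,0]],[[-0.025,0,-0.025],[0,0,0]],[[0,0,0],[0,0,0]]]"
python3 -c "
from h import *
st();t=peg(2)+45*Z+43*TZ+150*Z;go(t,RP)"
```

```text
eef_pos: [578.3, 233.7, 14.7]
contact_force: [-0.1, -0.2, 0.4]
clock: 39.7
eef_pos: [579.0, 234.7, 16.1]
orientation: [[-0.698, 0.099, 0.71], [0.069, 0.995, -0.07], [-0.713, 0.0, -0.701]]
contact_force: [-0.3, 0.1, 5.8]
finger_gap: 37.0
clock: 40.4
eef_pos: [579.3, 236.0, 219.1]
orientation: [[-0.694, 0.098, 0.713], [0.071, 0.995, -0.068], [-0.717, 0.004, -0.697]]
contact_force: [0.6, 0.7, -0.0]
finger_gap: 37.3
40.4 p [579.3 236.  219.1] j [ 26.9   6.  -47.3  -4.2 -22.6  24.1] F [ 0.6  0.7 -0. ] gap 37.3
turn [ 0.27  0.78 -0.03] then shift [ 0.013  -0.4366  0.0287] | shift now [ 0.0132 -0.4367  0.0264]
```

```bash
python3 -m jog "[[[0,-0.03,0],[0.2,0.7,0]],[[0,-0.044,0],[0,0,0]],[[0,-0.044,0],[0,0,0]],[[0,-0.044,0],[0,0,0]],[[0,-0.044,0],[0,0,0]],[[0,-0.044,0],[0,0,0]],[[0,-0.044,0],[0,0,0]],[[0,-0.044,0],[0,0,0]]]" | egrep "force|eef|gap"
python3 -m jog "[[[0,-0.044,0],[0,0,0]],[[0,-0.036,0],[0,0,0]],[[0,-0.018,0],[0,0,0]],[[0,0,0],[0,0,0]],[[0,0,0],[0,0,8.57]],[[0,0,0],[0,0,8.57]],[[0,0,0],[0,0,8.57]],[[0,0,0],[0,0,8.57]]]" | egrep "force|eef|gap"
python3 -m jog "[[[0,0,0],[0,0,8.57]],[[0,0,0],[0,0,8.57]],[[0,0,0],[0,0,8.57]],[[0,0,0],[0,0,8.57]],[[0,0,0],[0,0,8.57]],[[0,0,0],[0,0,8.57]],[[0,0,0],[0,0,8.57]],[[0,0,0],[0,0,8.57]]]" | egrep "force|eef|gap"
python3 -m jog "[[[0,0,0],[0,0,8.57]],[[0,0,0],[0,0,8.57]],[[0,0,0],[0,0,8.57]],[[0,0,0],[0,0,8.57]],[[0,0,0],[0,0,8.57]],[[0,0,0],[0,0,8.57]],[[0,0,0],[0,0,8.57]],[[0,0,0],[0,0,8.57]]]" | egrep "force|eef|gap"
python3 -m jog "[[[0,0,0],[0,0,8.57]],[[0,0,0],[0,0,0]],[[0,0,0],[0,0,0]],[[0,0,0],[0,0,0]]]" | egrep "force|eef|gap"
python3 - <<'E'
from h import *
est('green'); st(); go(peg(2)+45*Z+43*TZ+100*Z,RD)
E
```

```text
eef_pos: [541.2, -102.6, 212.5]
contact_force: [1.2, 0.4, -0.5]
finger_gap: 36.9
eef_pos: [532.2, -197.2, 212.5]
contact_force: [0.4, -0.7, -0.8]
finger_gap: 37.3
eef_pos: [532.2, -197.0, 212.5]
contact_force: [0.6, 0.1, -0.1]
finger_gap: 37.1
eef_pos: [532.2, -197.0, 212.5]
contact_force: [0.6, -0.4, -0.5]
finger_gap: 37.4
eef_pos: [532.8, -198.6, 213.3]
contact_force: [1.1, 0.2, -1.9]
finger_gap: 37.1
side 219 top z 287.9 top x,y mid [-5.1  0.4] side x [11. 11.] y near face -19.2
top 367 top z 289.1 top x,y mid [-6.8  1.1] side x [-13.9   1.9] y near face 18.5
44.1 p [ 532.8 -199.1  213.4] j [-42.   -2.8 -56.   -1.8  24.3 152.2] F [-0.3 -0.1  0.7] gap 37.5
turn [0.17 0.45 0.27] then shift [-0.0428 -0.001   0.0616] | shift now [-0.0423 -0.0014  0.0619]
```

```bash
sed -i "s/(h\[...,2\]>40)/(h[...,2]>VM)/; s/^HUE=/VM=40\nHUE=/" h.py
python3 - <<'E'
import h; from h import *
h.VM=15; h.HUE['green']=(40,90); est('green')
E
```

```text
side 217 top z 288.1 top x,y mid [-5.2 -0.5] side x [10.9 11.2] y near face -19.8
top 538 top z 288.9 top x,y mid [-7.   0.7] side x [-26.8   9.7] y near face 2.0
```

Run:
```python
from h import *
p,d=snap('side'); cv2.imwrite('pics/c10.png',cv2.resize(p[200:380,220:420,::-1],None,fx=3,fy=3))
q=p[250:330,335:365]; print(cv2.cvtColor(p,cv2.COLOR_RGB2HSV)[285:330:8,350])
```

```text
[[105  17  90]
 [ 42   7 185]
 [111  23  78]
 [ 70   6 133]
 [ 50   8 193]
 [ 22 167 177]]
```

View pics/c10.png

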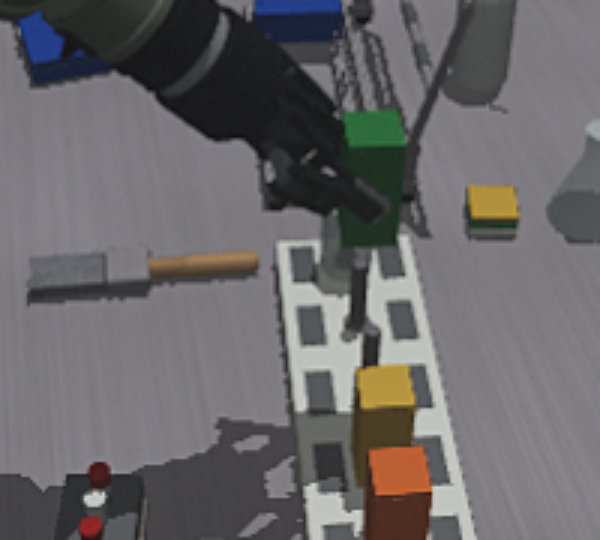

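Green hangs upright, about 6 mm toward the robot from the peg axis. I'll correct that and lower it.

```bash
python3 -m jog "[[[-0.013,0,0.022],[0,0,0]],[[-0.018,0,0.018],[0,0,0]],[[-0.018,0,0.018],[0,0,0]],[[0,0,0],[0,0,0]],[[0,0,0],[0,0,0]]]" | egrep "force|eef|gap"
python3 -m jog "[[[-0.015,0,0.015],[0,0,0]],[[-0.015,0,0.015],[0,0,0]],[[-0.015,0,0.015],[0,0,0]],[[-0.011,0,0.011],[0,0,0]],[[0,0,0],[0,0,0]],[[0,0,0],[0,0,0]],[[0,0,0],[0,0,0]]]" | egrep "force|eef|gap"
python3 -c "
from h import *
est('green',50)"
python3 -m jog "[[[-0.006,0,0.006],[0,0,0]],[[-0.005,0,0.005],[0,0,0]],[[0,0,0],[0,0,0]],[[0,0,0],[0,0,0]],[[0,0,0],[0,0,0]]]" | egrep "force|eef|gap"
python3 -c "
from h import *
est('green',40);st()"
```

```text
eef_pos: [538.5, -200.3, 137.6]
contact_force: [1.2, 1.0, 0.6]
finger_gap: 37.3
eef_pos: [539.1, -201.6, 60.5]
contact_force: [-0.1, 0.8, -0.9]
finger_gap: 37.0
side 208 top z 137.4 top x,y mid [ 1.2 -3.3] side x [-14.7 -13.2] y near face -20.9
top 281 top z 136.6 top x,y mid [-0.6 -1.1] side x [-15.6  15.6] y near face 16.9
eef_pos: [538.0, -200.9, 43.3]
contact_force: [-0.0, -0.0, -0.9]
finger_gap: 37.4
side 209 top z 119.8 top x,y mid [ 0.2 -2.4] side x [ 7.1 17.4] y near face -21.8
top 275 top z 119.8 top x,y mid [-1.2 -0.6] side x [-21.2  16.9] y near face 16.9
46.15 p [ 538.  -200.9   43.4] j [-41.6  25.  -66.8 -40.5  24.1 152.6] F [-0.3 -0.2 -1.5] gap 37.1
```

```bash
python3 -m jog "[[[-0.003,0,0.003],[0,0,0]],[[0,0,0],[0,0,0]],[[0,0,0],[0,0,0]],[[0,0,0],[0,0,0]]]" | egrep "force|eef|gap"
python3 -m jog "[[[-0.001,0,0.001],[0,0,0]],[[0,0,0],[0,0,0]],[[0,0,0],[0,0,0]]]" | egrep "force|eef|gap"
python3 -m jog "[[[0,0,0],[0,0,0]],[[0,0,0],[0,0,0]],[[0,0,0],[0,0,0]],[[0,0,0],[0,0,0]]]" 0.41 60| egrep "force|eef|gap"
python3 -m jog "[[[0,0,-0.015],[0,0,0]],[[0,0,-0.03],[0,0,0]],[[0,0,-0.04],[0,0,0]],[[0,0,-0.04],[0,0,0]],[[0.035,0,-0.035],[0,0,0]],[[0.03,0,0.015],[0,0,0]],[[0.03,0,0.015],[0,0,0]],[[0,0,0],[0,0,0]]]" | egrep "force|eef|gap"
python3 - <<'E'
from h import *
est('green',40);est('yellow',40);est('orange',40); st(); t=pick('blue',60); go(t,RD)
E
```

```text
eef_pos: [538.8, -201.3, 39.9]
contact_force: [-1.9, 0.0, 4.3]
finger_gap: 37.3
eef_pos: [538.8, -201.3, 39.8]
contact_force: [-12.9, 0.9, 21.2]
finger_gap: 37.3
eef_pos: [537.8, -200.8, 37.2]
contact_force: [0.2, 0.3, 0.1]
finger_gap: 50.5
eef_pos: [519.0, -200.0, 198.6]
contact_force: [0.5, -0.4, -0.1]
finger_gap: 50.4
side 203 top z 116.2 top x,y mid [-0.5 -2.9] side x [13.9 18.1] y near face -20.1
top 170 top z 118.9 top x,y mid [-11.2   2.6] side x [ 7.3 15.9] y near face 16.2
side 510 top z 115.4 top x,y mid [  1.1 -73.8] side x [-17.6  19.3] y near face -91.1
  band 27.0 [-17.7 -12.2] -90.6
  band 82.0 [-16.3  19.6] -91.4
top 287 top z 116.8 top x,y mid [ -8.5 -64.1] side x [-19.7  16.7] y near face -54.4
side 700 top z 115.0 top x,y mid [   1.1 -146.7] side x [-17.9  18.9] y near face -164.6
  band 27.0 [-17.8  19.6] -164.8
  band 82.0 [-17.9  18.4] -164.5
top 490 top z 115.5 top x,y mid [  -1.4 -145. ] side x [-20.1  15.7] y near face -127.4
48.35 p [ 513.4 -197.3  191.9] j [-44.   -2.3 -59.6  -4.9  25.5 150.6] F [-0.1  0.3 -0.1] gap 50.3
blue [556.1 305. ] [39.7 94.2] 84.0 local -4.0 101.8
turn [0.15 0.57 0.09] then shift [-0.1143 -0.5043  0.0853] | shift now [-0.1126 -0.5047  0.0851]
```

```bash
python3 -m jog "[[[0,0,0],[0,0,-8.57]],[[0,0,0],[0,0,-8.57]],[[0,0,0],[0,0,-8.57]],[[0,0,0],[0,0,-8.57]],[[0,0,0],[0,0,-8.57]],[[0,0,0],[0,0,-8.57]],[[0,0,0],[0,0,-8.57]],[[0,0,0],[0,0,-8.57]]]" 0.33 | egrep "force|eef"
python3 -m jog "[[[0,0,0],[0,0,-8.57]],[[0,0,0],[0,0,-8.57]],[[0,0,0],[0,0,-8.57]],[[0,0,0],[0,0,-8.57]],[[0,0,0],[0,0,-8.57]],[[0,0,0],[0,0,-8.57]],[[0,0,0],[0,0,-8.57]],[[0,0,0],[0,0,-8.57]]]" | egrep "force|eef"
python3 -m jog "[[[0,0,0],[0,0,-8.57]],[[0,0,0],[0,0,-8.57]],[[0,0,0],[0,0,-8.57]],[[0,0,0],[0,0,-8.57]],[[0,0,0],[0,0,-8.57]],[[0,0.03,0],[0,0,0]],[[0,0.042,0],[0,0,0]],[[0,0.042,0],[0,0,0]]]" | egrep "force|eef"
python3 -m jog "[[[0,0.042,0],[0,0,0]],[[0,0.042,0],[0,0,0]],[[0,0.042,0],[0,0,0]],[[0,0.042,0],[0,0,0]],[[0,0.042,0],[0,0,0]],[[0,0.042,0],[0,0,0]],[[0,0.042,0],[0,0,0]],[[0,0.042,0],[0,0,0]]]" | egrep "force|eef"
python3 -m jog "[[[0.02,0.03,0],[0,0,0]],[[0.03,0.02,0],[0,0,0]],[[0.03,0,0],[0,0,0]],[[0.03,0,0],[0,0,0]],[[0,0,0],[0,0,0]],[[0,0,0],[0,0,0]]]" | egrep "force|eef"
python3 - <<'E'
from h import *
st(); h0=jars(); g=np.r_[h0['blue'],44]+1.5*CX; go(g+(43-60)*TZ,RP); print(g.round(1))
p,d=snap('side'); u,v,P=cloud('side',d); m=cmask(p,'blue',(290,370,170,260))[v,u]; Q=P[m&(P[:,2]>50)]; L=np.c_[(Q-CO)@CX,(Q-CO)@CY,Q[:,2]]; print(np.percentile(L,[3,97],axis=0).round(1).tolist())
E
```

```text
eef_pos: [514.0, -197.9, 192.7]
contact_force: [-0.7, -0.0, 0.3]
eef_pos: [514.0, -197.9, 192.7]
contact_force: [0.5, -0.5, 0.2]
eef_pos: [525.5, -84.4, 192.4]
contact_force: [0.8, -0.5, 0.8]
eef_pos: [559.7, 251.0, 190.7]
contact_force: [0.9, -0.0, 1.5]
eef_pos: [487.3, 306.7, 113.7]
contact_force: [0.9, -0.5, 0.7]
52.2 p [487.3 306.7 113.7] j [ 41.9  16.5 -53.3 -13.2 -31.4  38. ] F [ 0.9 -0.5  0.7] gap 57.1
blue [556.2 305. ] [39.7 94. ] 84.1 local -3.9 101.7
turn [-0.19 -0.39  0.11] then shift [0.0012 0.0046 0.082 ] | shift now [0.0006 0.0049 0.082 ]
[557.7 304.8  44. ]
[[-42.6, 79.7, 52.7], [40.7, 120.2, 60.4]]
```

```bash
python3 -m jog "[[[0.001,0.0046,0.035],[0,-0.4,0]],[[0,0,0.035],[0,0,0]],[[0,0,0.03],[0,0,0]],[[0,0,0.02],[0,0,0]],[[0,0,0.014],[0,0,0]],[[0,0,0.007],[0,0,0]],[[0,0,0],[0,0,0]],[[0,0,0],[0,0,0]]]" | egrep "force|eef"
python3 -m jog "[[[0,0,0],[0,0,0]],[[0,0,0],[0,0,0]],[[0,0,0],[0,0,0]],[[0,0,0],[0,0,0]],[[0,0,0],[0,0,0]]]" 1 60
python3 -m jog "[[[-0.02,0,-0.02],[0,0,0]],[[-0.02,0,-0.02],[0,0,0]],[[-0.025,0,-0.025],[0,0,0]],[[-0.025,0,-0.025],[0,0,0]],[[-0.025,0,-0.025],[0,0,0]],[[-0.025,0,-0.025],[0,0,0]],[[0,0,0],[0,0,0]]]"
python3 -c "
from h import *
st();t=peg(3)+45*Z+43*TZ+150*Z;go(t,RP)"
```

```text
eef_pos: [586.1, 301.3, 14.3]
contact_force: [-0.6, -0.2, 0.2]
clock: 53.6
eef_pos: [586.0, 301.7, 14.6]
orientation: [[-0.703, 0.101, 0.704], [0.069, 0.995, -0.074], [-0.708, -0.004, -0.707]]
contact_force: [-4.7, 0.7, 6.5]
finger_gap: 37.3
clock: 54.3
eef_pos: [588.9, 304.1, 218.8]
orientation: [[-0.698, 0.101, 0.709], [0.073, 0.995, -0.07], [-0.713, 0.002, -0.702]]
contact_force: [1.1, 0.8, 0.2]
finger_gap: 37.4
54.3 p [588.9 304.1 218.8] j [ 33.8  11.3 -39.7   0.9 -26.9  30.2] F [1.1 0.8 0.2] gap 37.4
turn [ 0.09  0.44 -0.1 ] then shift [ 0.0148 -0.4333  0.0266] | shift now [ 0.0142 -0.4334  0.0258]
```

```bash
python3 -m jog "[[[0,-0.03,0],[0,0.4,0]],[[0,-0.042,0],[0,0,0]],[[0,-0.042,0],[0,0,0]],[[0,-0.042,0],[0,0,0]],[[0,-0.042,0],[0,0,0]],[[0,-0.042,0],[0,0,0]],[[0,-0.042,0],[0,0,0]],[[0,-0.042,0],[0,0,0]]]" | egrep "force|eef|gap"
python3 -m jog "[[[0,-0.044,0],[0,0,0]],[[0,-0.044,0],[0,0,0]],[[0,-0.02,0],[0,0,0]],[[0,0,0],[0,0,0]],[[0,0,0],[0,0,8.57]],[[0,0,0],[0,0,8.57]],[[0,0,0],[0,0,8.57]],[[0,0,0],[0,0,8.57]]]" | egrep "force|eef|gap"
python3 -m jog "[[[0,0,0],[0,0,8.57]],[[0,0,0],[0,0,8.57]],[[0,0,0],[0,0,8.57]],[[0,0,0],[0,0,8.57]],[[0,0,0],[0,0,8.57]],[[0,0,0],[0,0,8.57]],[[0,0,0],[0,0,8.57]],[[0,0,0],[0,0,8.57]]]" | egrep "force|eef|gap"
python3 -m jog "[[[0,0,0],[0,0,8.57]],[[0,0,0],[0,0,8.57]],[[0,0,0],[0,0,8.57]],[[0,0,0],[0,0,8.57]],[[0,0,0],[0,0,8.57]],[[0,0,0],[0,0,8.57]],[[0,0,0],[0,0,8.57]],[[0,0,0],[0,0,8.57]]]" | egrep "force|eef|gap"
python3 -m jog "[[[0,0,0],[0,0,8.57]],[[0,0,0],[0,0,0]],[[0,0,0],[0,0,0]],[[0,0,0],[0,0,0]]]" | egrep "force|eef|gap"
python3 - <<'E'
from h import *
est('blue'); st(); go(peg(3)+45*Z+43*TZ+100*Z,RD)
p,d=snap('side'); cv2.imwrite('pics/c11.png',cv2.resize(p[170:370,220:420,::-1],None,fx=3,fy=3))
E
```

```text
eef_pos: [552.0, -21.3, 212.1]
contact_force: [0.6, 0.1, -0.9]
finger_gap: 37.3
eef_pos: [541.8, -125.8, 212.3]
contact_force: [0.4, -0.5, -0.3]
finger_gap: 37.4
eef_pos: [541.8, -125.7, 212.3]
contact_force: [-0.2, -0.3, 0.0]
finger_gap: 37.2
eef_pos: [541.8, -125.6, 212.3]
contact_force: [0.8, -0.6, -0.1]
finger_gap: 37.4
eef_pos: [542.3, -127.0, 213.1]
contact_force: [-0.2, -0.1, -0.6]
finger_gap: 37.3
side 530 top z 283.3 top x,y mid [-4.7 70.8] side x [-23.   12.8] y near face 53.3
  band 195.0 [-22.9  12.6] 53.3
  band 250.0 [-13.6  12.4] 53.3
top 451 top z 285.2 top x,y mid [-6.4 72.6] side x [-25.5  11.4] y near face 75.1
58.0 p [ 542.4 -127.4  213.3] j [-31.1  -5.4 -59.1  -5.5  17.3 161.1] F [-0.8  0.3 -0.3] gap 37.7
turn [0.17 0.45 0.27] then shift [-0.0443 -0.0007  0.0599] | shift now [-0.0438 -0.0011  0.0603]
```

View pics/c11.png

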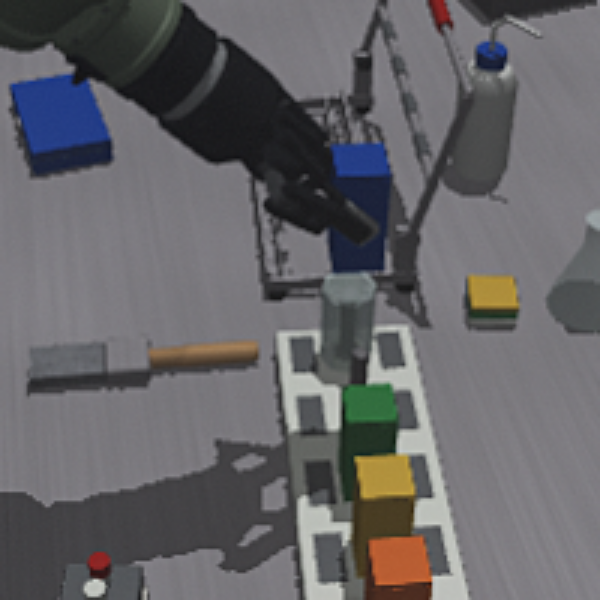

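Blue hangs upright, about 5.5 mm toward the robot from peg 3. The other three are seated and the carrier is empty. I'll lower blue.

```bash
python3 -m jog "[[[-0.013,0,0.021],[0,0,0]],[[-0.018,0,0.018],[0,0,0]],[[-0.018,0,0.018],[0,0,0]],[[0,0,0],[0,0,0]],[[0,0,0],[0,0,0]]]" | egrep "force|eef|gap"
python3 -m jog "[[[-0.015,0,0.015],[0,0,0]],[[-0.015,0,0.015],[0,0,0]],[[-0.015,0,0.015],[0,0,0]],[[-0.009,0,0.009],[0,0,0]],[[0,0,0],[0,0,0]],[[0,0,0],[0,0,0]],[[0,0,0],[0,0,0]]]" | egrep "force|eef|gap"
python3 -c "
from h import *
est('blue',50);st()"
python3 -m jog "[[[-0.006,0,0.006],[0,0,0]],[[-0.005,0,0.005],[0,0,0]],[[0,0,0],[0,0,0]],[[0,0,0],[0,0,0]],[[0,0,0],[0,0,0]]]" | egrep "force|eef|gap"
python3 -c "
from h import *
est('blue',40);st()"
```

```text
eef_pos: [547.2, -128.5, 138.0]
contact_force: [0.7, 0.8, -1.4]
finger_gap: 37.8
eef_pos: [548.1, -129.6, 63.9]
contact_force: [0.8, 0.1, 0.1]
finger_gap: 37.2
side 324 top z 134.7 top x,y mid [ 0.9 68.5] side x [-16.7  19.2] y near face 51.8
  band 47.0 [-18.2 -15.7] 52.6
  band 102.0 [-9.2 19.3] 51.5
top 338 top z 135.9 top x,y mid [-0.7 71. ] side x [-20.1  16.4] y near face 70.1
59.35 p [ 547.8 -129.4   63.7] j [-30.9  20.9 -69.8 -42.6  17.1 161.4] F [-0.5  0.4 -0. ] gap 37.2
eef_pos: [547.1, -129.1, 47.2]
contact_force: [-0.5, 0.4, 0.2]
finger_gap: 37.3
side 306 top z 118.3 top x,y mid [ 0.4 68.4] side x [-17.8  18.3] y near face 52.8
  band 30.0 [-18.1 -15.7] 53.1
  band 85.0 [-9.6 18.5] 52.8
top 339 top z 119.6 top x,y mid [-1.4 71.1] side x [-21.2  15.6] y near face 70.9
59.95 p [ 547.  -129.2   47.1] j [-30.9  24.4 -70.5 -46.8  17.1 161.4] F [-0.1  0.2 -0.7] gap 37.1
```

```bash
python3 -m jog "[[[-0.0022,0,0.0022],[0,0,0]],[[0,0,0],[0,0,0]],[[0,0,0],[0,0,0]],[[0,0,0],[0,0,0]]]" | egrep "force|eef|gap"
python3 -m jog "[[[-0.0007,0,0.0007],[0,0,0]],[[0,0,0],[0,0,0]],[[0,0,0],[0,0,0]]]" | egrep "force|eef|gap"
python3 -m jog "[[[0,0,0],[0,0,0]],[[0,0,0],[0,0,0]],[[0,0,0],[0,0,0]],[[0,0,0],[0,0,0]]]" 0.41 60| egrep "force|eef|gap"
python3 -m jog "[[[0,0,-0.015],[0,0,0]],[[0,0,-0.03],[0,0,0]],[[0.02,0,-0.04],[0,0,0]],[[0.03,0,-0.03],[0,0,0]],[[0.035,0,-0.035],[0,0,0]],[[0.03,0,0.015],[0,0,0]],[[0.03,0,0.015],[0,0,0]],[[0,0,0],[0,0,0]]]" | egrep "force|eef|gap"
python3 - <<'E'
from h import *
for c in('blue','green','yellow','orange'): print(c); est(c,40)
st(); p,d=snap('top','top12')
# lever grip position from top+side
for n,roi in(('top',(200,340,100,260)),('side',(330,400,130,220))):
    p,d=snap(n); u,v,P=cloud(n,d); m=cmask(p,'red',roi)[v,u]; Q=P[m&(P[:,2]>150)&(P[:,2]<260)]; print(n,len(Q),np.median(Q,0).round(1),np.percentile(Q,[3,97],axis=0).round(1).tolist())
print(lev(1.85).round(1)); go(lev(1.85)-43*Z+80*Z,RL)
E
```

```text
eef_pos: [547.0, -129.2, 43.6]
contact_force: [1.0, 0.0, 0.3]
finger_gap: 37.7
eef_pos: [547.0, -129.2, 43.5]
contact_force: [-7.2, 1.6, 10.0]
finger_gap: 36.9
eef_pos: [546.6, -128.9, 42.2]
contact_force: [-0.3, 0.9, 0.2]
finger_gap: 50.6
eef_pos: [571.5, -131.8, 232.8]
contact_force: [-1.0, -0.9, -0.2]
finger_gap: 50.3
blue
side 272 top z 114.3 top x,y mid [ 0.1 69.1] side x [-18.5  16.7] y near face 53.3
  band 26.0 [-19.  -15.3] 52.1
  band 81.0 [-16.6  17. ] 53.4
top 44 top z 319.2 top x,y mid [-49.6 113.2] side x [-21.4  14.4] y near face 89.1
green
side 150 top z 115.7 top x,y mid [-0.5 -5.4] side x [-12.3   8.1] y near face -20.9
top 41 top z 323.8 top x,y mid [-53.6  33. ] side x [-27.1  16.4] y near face -2.1
yellow
side 519 top z 115.6 top x,y mid [  1.2 -73.9] side x [-17.7  19.3] y near face -91.2
  band 28.0 [-17.5 -12.2] -91.7
  band 83.0 [-17.4  19.6] -91.2
top 443 top z 115.8 top x,y mid [ -1.2 -71.8] side x [-19.9  14.5] y near face -55.0
orange
side 697 top z 115.0 top x,y mid [   1.2 -146. ] side x [-18.  19.] y near face -164.6
  band 27.0 [-17.9  19.5] -164.7
  band 82.0 [-18.   18.3] -164.4
top 488 top z 115.1 top x,y mid [  -1.4 -145.1] side x [-20.4  16.2] y near face -127.5
62.25 p [ 565.9 -130.1  225.8] j [-29.4  -3.9 -55.5  -3.5  16.1 162.5] F [0.6 0.4 0.2] gap 50.1
top 271 [664.3 190.9 224.8] [[656.1, 151.2, 219.9], [673.8, 234.4, 228.6]]
side 81 [665.6 185.3 224.9] [[658.3, 147.6, 221.8], [674.9, 230.9, 227.7]]
[668.3 191.4 218.3]
turn [ 34.99 -34.6  -84.95] then shift [ 0.3303  0.0688 -0.0287] | shift now [ 0.0701 -0.3302  0.0266]
```

All four jars are seated. I'll go to tool-down with the jaws along the carrier x, above the raised grip.

```bash
python3 -m jog "[[[0.02,0,-0.02],[0,0,0]],[[0.005,0,-0.005],[0,-8.5,0]],[[0,0,0],[0,-8.5,0]],[[0,0,0],[0,-8.5,0]],[[0,0,0],[0,-8.5,0]],[[0,0,0],[0,-8.5,0]],[[0,0,0],[0,-2.5,0]],[[0,0,0],[0,0,0]]]" 0.5 30 | egrep "force|eef"
python3 -m jog "[[[0,0,0],[0,0,-8.5]],[[0,0,0],[0,0,-8.5]],[[0,0,0],[0,0,-8.5]],[[0,0,0],[0,0,-8.5]],[[0,0,0],[0,0,-8.5]],[[0,0,0],[0,0,-8.5]],[[0,0,0],[0,0,-8.5]],[[0,0,0],[0,0,-8.5]]]" | egrep "force|eef"
python3 -m jog "[[[0,0,0],[0,0,-8.5]],[[0,0,0],[0,0,-8.5]],[[0,0,0],[0,0,-5]],[[0,0,0],[0,0,0]],[[0,0,0],[0,0,0]]]" | egrep "force|eef"
python3 - <<'E'
from h import *
st(); go(np.array([667,191,217.5])-43*Z+70*Z,RL)
E
```

```text
eef_pos: [569.7, -130.9, 258.5]
contact_force: [0.2, 0.8, -0.7]
eef_pos: [567.3, -130.7, 260.3]
contact_force: [0.0, -0.4, -0.6]
eef_pos: [567.6, -130.7, 260.3]
contact_force: [-0.2, 0.4, -1.0]
64.5 p [ 567.6 -130.7  260.3] j [-20.4  19.1  -2.6  66.5   0.2  75.6] F [-0.2  0.4 -1. ] gap 42.9
turn [ 1.74  0.21 -0.17] then shift [0.3301 0.0664 0.0158] | shift now [0.3304 0.0649 0.0166]
```

```bash
python3 -m jog "[[[0.03,0,0],[1.7,0.2,0]],[[0.04,0.01,0],[0,0,0]],[[0.04,0.01,0],[0,0,0]],[[0.04,0.01,0],[0,0,0]],[[0.04,0.01,0],[0,0,0]],[[0.04,0.01,0],[0,0,0]],[[0.04,0.01,0],[0,0,0]],[[0.04,0.006,0],[0,0,0]]]" | egrep "force|eef"
python3 -m jog "[[[0.02,0,0],[0,0,0]],[[0,0,0],[0,0,0]],[[0,0,0],[0,0,0]]]" | egrep "force|eef"
python3 - <<'E'
from h import *
st(); go(np.array([667,191,217.5])-43*Z,RL)
p,d=snap('side'); cv2.imwrite('pics/c13.png',cv2.resize(p[90:250,290:430,::-1],None,fx=3.5,fy=3.5))
E
```

```text
eef_pos: [665.9, 172.4, 259.8]
contact_force: [-0.2, 0.3, 0.7]
eef_pos: [667.1, 190.4, 259.7]
contact_force: [-0.5, -1.0, 1.4]
65.6 p [667.1 190.4 259.7] j [  9.9  33.9  20.5  76.7  -0.  105.7] F [-0.5 -1.   1.4] gap 42.9
turn [-0.03  0.06 -0.07] then shift [ 0.0006 -0.0001  0.0852] | shift now [ 0.0007 -0.0001  0.0852]
```

View pics/c13.png

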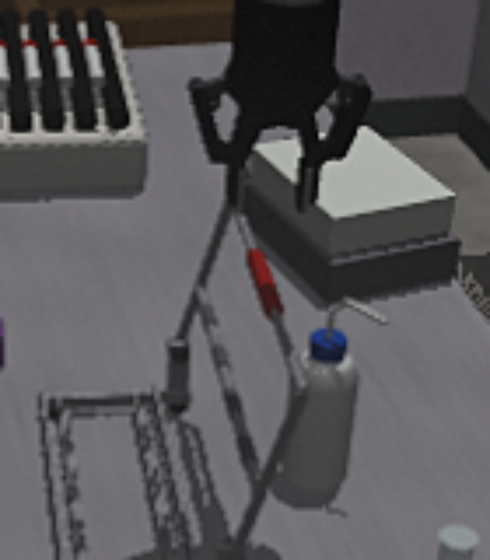

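The open fingers, at (235,185) and (307,195) in the crop, straddle above the red grip at (265,285). I'll go down, grip it, and swing the lever back along the arc.

```bash
python3 -m jog "[[[0,0,0.03],[0,0,0]],[[0,0,0.025],[0,0,0]],[[0,0,0.018],[0,0,0]],[[0,0,0.011],[0,0,0]],[[0,0,0],[0,0,0]],[[0,0,0],[0,0,0]]]" | egrep "force|eef"
python3 -m jog "[[[0,0,0],[0,0,0]],[[0,0,0],[0,0,0]],[[0,0,0],[0,0,0]],[[0,0,0],[0,0,0]],[[0,0,0],[0,0,0]]]" 1 30 | egrep "force|eef|gap"
python3 -m jog "[[[0,-0.018,-0.0041],[0,0,0]],[[0,-0.0184,-0.002],[0,0,0]],[[0,-0.0185,0.0002],[0,0,0]],[[0,-0.0183,0.0023],[0,0,0]],[[0,0,0],[0,0,0]]]" | egrep "force|eef|gap"
python3 -m jog "[[[0,-0.018,0.0044],[0,0,0]],[[0,-0.0173,0.0065],[0,0,0]],[[0,-0.0165,0.0084],[0,0,0]],[[0,-0.0154,0.0103],[0,0,0]],[[0,0,0],[0,0,0]]]" | egrep "force|eef|gap"
python3 -c "
from h import *
st();go(lev(0)-43*Z,RL)"
```

```text
eef_pos: [667.9, 190.0, 176.8]
contact_force: [0.8, -0.4, 0.9]
eef_pos: [668.2, 190.8, 177.3]
contact_force: [-0.0, -1.0, 5.6]
finger_gap: 15.1
eef_pos: [593.4, 198.1, 181.0]
contact_force: [-1.8, -2.1, 9.7]
finger_gap: 15.0
eef_pos: [526.0, 204.8, 148.8]
contact_force: [0.6, -1.4, -3.1]
finger_gap: 14.8
67.75 p [526.  204.8 148.8] j [ 13.8  22.9 -13.8  53.5  -0.  109.6] F [ 0.6 -1.4 -3.1] gap 14.8
turn [-0.14  0.09 -0.01] then shift [ 0.001  -0.0611  0.1273] | shift now [ 0.0012 -0.0608  0.1274]
```

```bash
python3 -m jog "[[[0,-0.0141,0.012],[0,0,0]],[[0,-0.0126,0.0135],[0,0,0]],[[0,-0.011,0.0149],[0,0,0]],[[0,-0.0092,0.016],[0,0,0]],[[0,0,0],[0,0,0]]]" | egrep "force|eef|gap"
python3 -m jog "[[[0,-0.007,0.017],[0,0,0]],[[0,-0.005,0.0177],[0,0,0]],[[0,-0.0025,0.0182],[0,0,0]],[[0,0,0.018],[0,0,0]],[[0,0,0],[0,0,0]],[[0,0,0],[0,0,0]]]" | egrep "force|eef|gap"
python3 -c "
from h import *
st();go(lev(0)-43*Z,RL)"
```

```text
eef_pos: [481.4, 209.4, 92.3]
contact_force: [3.5, -1.0, -5.4]
finger_gap: 14.5
eef_pos: [466.1, 211.0, 22.1]
contact_force: [-0.4, -3.3, -3.1]
finger_gap: 14.9
68.85 p [466.1 211.   22.1] j [ 16.1  26.7 -30.   33.5  -0.  111.9] F [-0.4 -3.3 -3.1] gap 14.9
turn [-0.15  0.08 -0.06] then shift [ 0.0009 -0.001   0.0006] | shift now [ 0.0009 -0.001   0.0006]
```

```bash
python3 -m jog "[[[0,0,0.002],[0,0,0]],[[0,0,0],[0,0,0]],[[0,0,0],[0,0,0]]]" | egrep "force|eef|gap"
python3 -m jog "[[[0,0,0],[0,0,0]],[[0,0,0],[0,0,0]],[[0,0,0],[0,0,0]],[[0,0,0],[0,0,0]]]" 0.55 | egrep "force|gap"
python3 -m jog "[[[0,0,-0.02],[0,0,0]],[[0,0,-0.03],[0,0,0]],[[0,0,-0.04],[0,0,0]],[[0,0,-0.04],[0,0,0]],[[0,0,-0.04],[0,0,0]],[[0,-0.04,-0.02],[0,0,0]],[[0,-0.04,0],[0,0,0]],[[0.04,-0.04,0],[0,0,0]]]" | egrep "force|eef"
python3 -m jog "[[[0.04,-0.03,0],[0,0,0]],[[0.045,0,0],[0,0,0]],[[0.045,0,0],[0,0,0]],[[0.045,0,0],[0,0,0]],[[0.045,0,0],[0,0,0]],[[0,0,0],[0,0,0]],[[0,0,0],[0,0,0]]]" | egrep "force|eef"
python3 - <<'E'
from h import *
for n,roi in(('top',(200,340,240,290)),('side',(280,310,190,250))):
    p,d=snap(n,n+'14'); u,v,P=cloud(n,d); m=cmask(p,'red',roi)[v,u]; Q=P[m&(P[:,2]>20)]; print(n,len(Q),np.median(Q,0).round(1),np.percentile(Q,[3,97],axis=0).round(1).tolist())
for c in HUE: print(c); est(c,40)
st()
E
```

```text
eef_pos: [466.2, 211.0, 20.6]
contact_force: [-0.7, -3.9, -3.4]
finger_gap: 14.5
contact_force: [-1.5, -0.4, 0.6]
finger_gap: 38.1
eef_pos: [354.3, 256.8, 211.6]
contact_force: [0.8, 0.7, -0.4]
eef_pos: [347.5, 480.6, 209.9]
contact_force: [0.4, -0.8, -0.2]
top 208 [464.6 212.7  71. ] [[457.0, 171.4, 66.4], [474.3, 253.5, 75.9]]
side 82 [466.4 206.1  70.6] [[458.2, 168.0, 64.7], [474.7, 250.2, 73.6]]
blue
side 228 top z 114.1 top x,y mid [-0.  70.4] side x [-18.3  17.9] y near face 53.5
  band 81.0 [-15.1  18.2] 53.7
top 307 top z 115.5 top x,y mid [-2.3 71.7] side x [-21.3  14.3] y near face 89.2
greenTraceback (most recent call last):
  File "<stdin>", line 4, in <module>
  File "h.py", line 75, in est
    print(n,len(L),'top z',(tp-2).round(1),'top x,y mid',(np.percentile(t[:,:2],[2,98],axis=0).mean(0)).round(1),'side x',np.percentile(b[:,0],[3,97]).round(1),'y near face',np.median(b[:,1]).round(1))
                                                                                                                          ~~~~~~~~~~~~~^^^^^^^^^^^^^^^
    return _quantile_unchecked(
        a, q, axis, out, overwrite_input, method, keepdims, weights)
    return _ureduce(a,
                    func=_quantile_ureduce_func,
    ...<5 lines>...
                    overwrite_input=overwrite_input,
                    method=method)
    r = func(a, **kwargs)
    result = _quantile(arr,
                       quantiles=q,
    ...<2 lines>...
                       out=out,
                       weights=wgt)
    slices_having_nans = np.isnan(arr[-1, ...])
                                  ~~~^^^^^^^^^
IndexError: index -1 is out of bounds for axis 0 with size 0
```

View pics/side14.png

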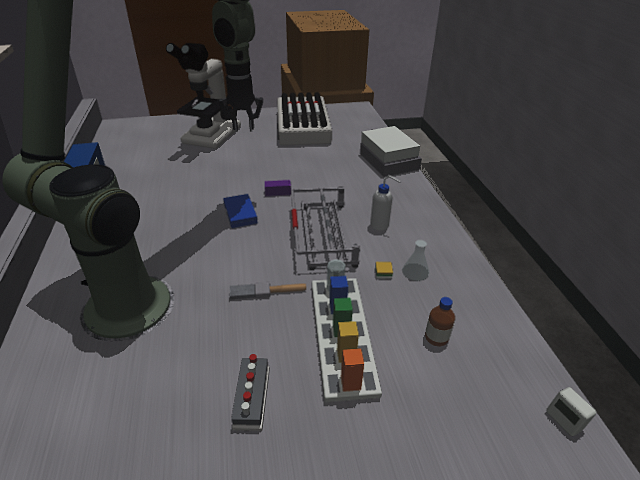

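View pics/top14.png

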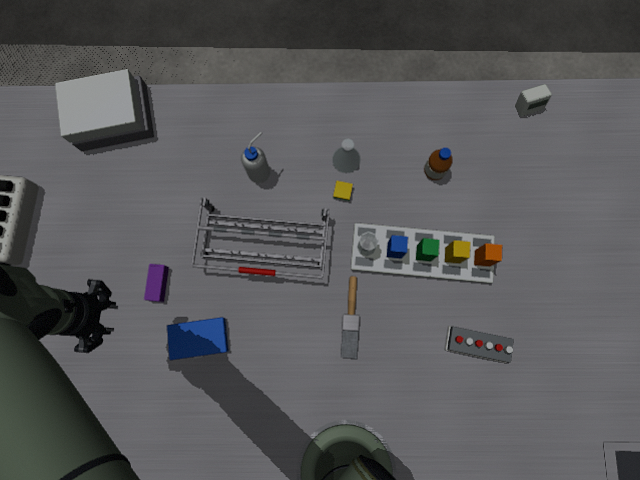

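Both views show all four jars on pegs at top (398,246), (428,249), (457,251) and (488,254). The beaker is still at (368,243), the bystanders are in place, and the grip is back at (257,271) with median z 71.0 against 70.6 at the start. I'll hand the job in.

```bash
python3 -c "
from h import *
st(); print(order.finish_job())"
```

```text
71.3 p [348.2 479.1 211.2] j [ 46.9  23.1  -4.   63.    0.  142.8] F [ 0.6 -0.3  0.4] gap 38.4
the job is handed in; nothing more can be done
None
```

I swung the clamp lever open to about 1.85 rad and set the four jars upside down on free pegs: orange on peg 0, yellow on 1, green on 2 and blue on 3. I then shut the lever and handed the job in at 71 s.

**Last checks:**
- **Jars:** orange, yellow and green were last measured after blue was placed. After the lever was shut only blue was measured, and the final pictures show all four still on their pegs. Their tops read 114–116 mm above the bench (115 expected), and they stood within about 3 mm of the peg axes. Green's side face was masked poorly, so its position comes from its top face only.
- **Lever:** the grip is back at its starting spot, with a median height of 71.0 mm against 70.6 mm at the start, so it is shut.
- **Beaker, other items and robot:** in the last pictures the beaker and bystanders look unmoved. The gripper is empty and clear of everything.

**What failed or disagreed:**
- **Tool readout:** the fingertips sat about 38 mm short of the reported tool position. My first attempt to grip the lever closed on nothing, and I corrected for the offset after that.
- **Green jar:** it had shifted about 6 mm along the carrier before I picked it. I re-measured its position before gripping it.
- **Final check script:** it stopped with an error at green, so the closing numeric check did not finish for green, yellow and orange.

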